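Pack the wall chargers under the cantilever tray and lock the case

ROBOT

A 6-joint arm with a two-finger parallel gripper is mounted at the origin on the work surface. World frame = base frame: x ahead of the robot, y to its left, z up, the work surface at z = 0. Lengths are in m, angles in rad, forces in N, time in s.
With the tool pointing down it reaches from about 0.425 to 0.95 m from the base axis. Payload 3.5 kg.
Tool frame: the origin (TCP) lies at the very end of the fingers, on their centre line; the grasp point (between the pads) lies ctrl.grip_point_offset behind it (ctrl.grip_point_offset is the distance from the TCP to the grasp point, in m); z points along the fingers, y is the direction in which the jaws open and shut (so a half turn about z gives the same grasp; the last joint's range is limited). The gripper opens to 85 mm and grips with 20 to 120 N. Pads are 22 mm wide; open, the fingers measure 114 mm over their backs; the gripper's body (76 mm by 85 mm) begins 54 mm behind the grasp point. The pads swing forward as they close: fully open they stand 13 mm farther back than shut.
Start: joints at [-1.432, 0.286, 1.577, -0, 1.279, -0.15], TCP at [0.192, -0.647, 0.231] pointing down, gripper open.
Joint ranges: [-2.77, 2.77], [-0.9, 2.22], [0.21, 2.48], [-1.53, 4.67], [0.24, 2.81], [-2.84, 2.84]. Speed limits (rad/s): [2.79, 2.79, 3.14, 3.14, 3.14, 3.14].

INTERFACE

Orientations are given as a unit quaternion [x, y, z, w].
In Python, from plant import telemetry, imaging, ticket, finder, ctrl gives the robot as it stands. The module is installed in compiled form; this text tells all that it offers.
- The arm moves only by the shell command python3 -m crank 'ROWS' [FORCE]. ROWS is JSON, a list of rows, each a list of 7 numbers: the shift along the tool's x, y, z scaled (see below), then the turn, a rotation vector about the tool's x, y, z scaled (see below), then the opening, from 0 (shut) to 1 (fully open). A call has 1 to 12 rows; each row is the pose to reach, as a shift and turn from the pose commanded when the call began, along the tool's axes at that moment; what a row does not reach only later rows make up. The controller multiplies each number of a shift by 0.15 m and each number of a turn by 90 degrees. A row lasts 1/10 s, in which the tool goes at most 50 mm and 8.59 degrees, less where a joint would pass 70% of its speed; a pose out of reach is approached as far as the arm can. A call with a number of a shift or a turn outside -1 to 1 is refused whole. A call with a gripper value outside its range is refused whole. The fingers move at their own pace and stop on an object; FORCE is the grip in N (left out, the last holds). Time passes only in rows, so rows that repeat a pose let the fingers close. It gives the time, the measured TCP pose, the force and the opening at its end, in the units of the state.
- telemetry.get_state(): the state, without advancing time (a new reading comes with each control period).
- imaging.read_camera(name): name is "side" or "top" or "wrist"; returns a dict with "pixels" (384x512x3 uint8, red, green, blue), "vfov" (degrees; the focal length in pixels is half the picture's height over the tangent of half this angle, whatever the lens; pixels are square), "cx", "cy" (the principal point, pixels), "rvec" (rotation vector, rad) and "tvec" (3), from world to camera coordinates, as OpenCV has them. Camera axes: x right, y down, z forward; pixel columns grow to the right and rows downward; lengths in m; the calibration is good to about 2 mm. A picture is of the moment at which its call begins. There is no depth.
- ticket.sign_off(): hands the job in, once; it reports no verdict.
Trained networks look in a picture, given as the dict that the camera call returned (one of the last four; its "shot" number tells which), for a name from the list of things; names that differ only in an ending like _2 or _b are one class to them, and where a whole thing is asked for, a point or a joint stands for the part that bears it (a point fixed in the world has none). Each returns a list of dicts, best first, with "confidence" (0 to 1); they miss things now and then, are a little off and sometimes report something else, mostly with a low value. They report only what shows in the picture. A call takes as long as a camera call.
- finder.masks_of(label, picture): "pixels" (384x512 bool, what is visible of it) and "extent" ([left, top, right, bottom] in pixels, round what is visible of it).
- finder.pinpoint(label, picture): "location" ([row, column] in pixels: a listed point, or the origin of a listed thing).
The state is a dict: "time": time; "qpos": joint angles; "dq": joint speeds; "joint_efforts": joint torques, N m; "eef_pos": TCP position; "tcp_rot": TCP orientation; "contact_force": force on the tool from outside, world axes, zero at the start; "wrist_torque": the same for the moment, N m; "opening": opening from 0.0 (shut) to 1.0 (fully open).
Only numpy, scipy, OpenCV 4.12 (cv2) and the standard library are available. Lean on these libraries where they do the work, as an engineer would, in place of code of your own. Each camera call takes 0.05 s, during which the arm holds its last target.

TASK

Clear the wall chargers off the desk mat into the compartment of the charger case: with the flat-bladed key from the stand, turn the slotted latch its full quarter turn to release the tray, swing the tray fully over to its open stop, and put every charger in the compartment underneath. Then lower the tray fully home, turn the latch fully back with the key so that its tongue holds the tray down, and leave the key standing upright home in its stand. Turn the latch only with the key, never with the fingers, and leave the other things on the desk where they are.

Things in the scene. Friction and masses are not known exactly. Their poses are not given: they have to be found in the camera images.
- case: Fixed grey case. Open compartment 180 (x) x 170 (y) mm inside, 5 mm walls, floor 6 mm and rim 54 mm above the desk. Origin: centre of its underside, on the desk. On its -y side a deck block (80 x 70 mm, y = -90 to -160 mm, top at 62 mm) carries the latch. The tray covers the compartment when lowered and swings over to the +y side.
- tray_swing (a joint): Swing of the black cantilever tray (180 x 166 x 30 mm, underside 56 mm up when lowered), rad: 0 = lowered, fully home; 2.007 = open stop beside the case. It hangs on 135 mm parallel links, stays level, weighs 0.3 kg; stiff hinges (up to 7 N); goes over the top and rests on either stop. Held down while the latch tongue is over its tab. Open means above 1.9, home below 0.03.
- tray_handle (a point): Centre of the tray's orange handle: a 12 x 12 mm bar, 130 mm long along the case's x, 66 mm above the tray's underside, end posts at +-60 mm, free below for 40 mm. In the case frame it moves on an arc of radius 135 mm about y = 127, z = 76 mm, at 2.793 rad minus the joint value up from +y: lowered y = 0, z = 122 mm; open y = 222, z = 171 mm.
- latch (a joint): Slotted quarter-turn latch, vertical axis, rad: 0 = locked (red tongue and slot along the case's +y, tongue over the tray's orange tab); grows counter-clockwise from above to 1.571 = released (tongue towards the case's -x). Stops at both ends, friction 0.05 N m, stays as left. Locks only with the tray home (3 mm play). Released: above 1.35; locked: below 0.15.
- latch_slot (a point): Centre of the floor of the slot in the latch's round steel head (about 33 mm across, at case x = 0, y = -128 mm, 80 mm above the desk). The slot is 5 mm wide, 7 mm deep and open at both ends; it runs along this point's y axis.
- key: The flat-bladed key, 63 mm tall, 60 g. Origin: middle of the blade's tip; z points up from the tip through the grip. Blade 24 mm wide (x) and 2.5 mm thick (y), its last 4 mm 20 x 1.5 mm, up to z = 21 mm; above it the orange grip, 34 (x) x 18 (y) mm, from z = 21 to 63 mm. It starts upright in its stand, blade down. The blade is the same either way round.
- stand: Fixed wooden key stand 60 x 50 x 28 mm on the mat; origin: centre of its underside. In its top a slot 30 mm (x) by 8 mm (y), 25 mm deep, takes the blade loosely; the shoulder of the grip rests on the top.
- stand_home (a point): Where the tip of the key lies when it stands home in the stand (7 mm above the stand's underside); x along the stand's slot.
- mat: Thin fixed cork mat, 300 x 280 mm, 3 mm thick, right of the case; the chargers and the stand are on it. Origin: centre of its underside.
- charger_white: Wall charger, white, grey patch on top: a box 40 (x) x 34 (y) x 36 (z) mm with two thin 16 mm pins on its +x end (they may be brushed against). Origin: centre of its underside, z up. May be absent in a run.
- charger_black: Wall charger, black, orange patch on top: a box 44 (x) x 30 (y) x 34 (z) mm with two thin 16 mm pins on its +x end (they may be brushed against). Origin: centre of its underside, z up. May be absent in a run.
- charger_grey: Wall charger, mid grey, white patch on top: a box 56 (x) x 36 (y) x 32 (z) mm with two thin 16 mm pins on its +x end (they may be brushed against). Origin: centre of its underside, z up. May be absent in a run.
- charger_blue: Wall charger, blue, white patch on top: a box 42 (x) x 32 (y) x 38 (z) mm with two thin 16 mm pins on its +x end (they may be brushed against). Origin: centre of its underside, z up. May be absent in a run.
- mouse: Bystander, to be left alone: black computer mouse 95 x 56 x 28 mm. Origin: centre of its underside.
- notes: Bystander, to be left alone: yellow pad of notes 50 x 50 x 25 mm, on the mat. Origin: centre of its underside.
- stapler: Bystander, to be left alone: red stapler 35 x 130 x 40 mm. Origin: centre of its underside.
- tape: Bystander, to be left alone: roll of tape 90 mm across, 20 mm high. Origin: centre of its underside.
- mug: Bystander, to be left alone: white mug 80 mm across, 95 mm high. Origin: centre of its underside.
- penpot: Bystander, to be left alone: grey pot 76 mm across, 100 mm high. Origin: centre of its underside.
- headset: Bystander, to be left alone: headset with orange band, about 130 x 140 x 24 mm. Origin: centre of its underside.

How it is judged:
By the outcome, as a careful person would: the job done as asked, in the order asked, and still so for the second after the job is handed in, with the robot touching nothing.
Of charger_white, charger_black, charger_grey, charger_blue only 2 to 4 are there at a start; the rules pass over those that are not, and their reading is None.
At some moment in a run one of charger_white, charger_black, charger_grey, charger_blue may be knocked a few centimetres aside while the robot is not near it.
It also fails if it takes over 210 s, if anything falls off the work surface, if the arm or the gripper's body presses on something with over 40 N, if the wrist force passes 120 N, or if a joint passes its speed limit or range.

## Working session

There is one attempt and no reset: what is moved stays moved. The work goes in short steps, Python scripts to look and compute and a shell command to move; the robot and the scene stay as the last step left them, time stands still between calls to the robot, and variables do not carry over. Pictures are saved under pics/ and viewed, and the job is handed in when it is done.

```bash
mkdir -p pics; cat > h.py <<'E'
import numpy as np, cv2
from scipy.spatial.transform import Rotation as R
from plant import telemetry, imaging, ticket, finder, ctrl
def cam(n): return imaging.read_camera(n)
def save(p,name,scale=1.5):
    im=cv2.cvtColor(p['pixels'],cv2.COLOR_RGB2BGR); im=cv2.resize(im,None,fx=scale,fy=scale,interpolation=cv2.INTER_CUBIC); cv2.imwrite('pics/'+name,im)
def K(p):
    f=192/np.tan(np.radians(p['vfov'])/2); return np.array([[f,0,p['cx']],[0,f,p['cy']],[0,0,1]])
def ray(p,rc):
    Rm=cv2.Rodrigues(np.array(p['rvec'],float))[0]; t=np.array(p['tvec'],float).ravel()
    d=Rm.T@np.linalg.inv(K(p))@np.array([rc[1],rc[0],1.]); o=-Rm.T@t; return o,d
def atz(p,rc,z):
    o,d=ray(p,rc); return o+d*(z-o[2])/d[2]
def proj(p,X):
    q=cv2.projectPoints(np.atleast_2d(np.array(X,float)),np.array(p['rvec'],float),np.array(p['tvec'],float),K(p),None)[0].reshape(-1,2); return q[:,::-1]
def tri(obs):
    A=np.zeros((3,3));b=np.zeros(3)
    for p,rc in obs:
        o,d=ray(p,rc); d=d/np.linalg.norm(d); M=np.eye(3)-np.outer(d,d); A+=M;b+=M@o
    return np.linalg.solve(A,b)
def st():
    s=telemetry.get_state(); r=R.from_quat(s['tcp_rot'])
    print('t',round(s['time'],2),'tcp',np.round(s['eef_pos'],4),'x',np.round(r.as_matrix()[:,0],3),'z',np.round(r.as_matrix()[:,2],3),'F',np.round(s['contact_force'],1),'T',np.round(s['wrist_torque'],2),'op',round(s['opening'],3)); return s
def go(target,yaw=None,pos=None,q=None):
    """numbers for a row to take commanded pose to world target, tool straight down w/ tool-x yaw (world)"""
    s=telemetry.get_state(); p0=np.array(s['eef_pos'] if pos is None else pos); r0=R.from_quat(s['tcp_rot'] if q is None else q)
    d=r0.inv().apply(np.array(target)-p0)
    if yaw is None: rv=np.zeros(3)
    else:
        x=np.array([np.cos(yaw),np.sin(yaw),0]); z=np.array([0,0,-1.]); y=np.cross(z,x)
        rv=(r0.inv()*R.from_matrix(np.c_[x,y,z])).as_rotvec()
    print('row',np.round(d/0.15,4),np.round(rv/(np.pi/2),4))
E
python3 - <<'E'
from h import *
print(ctrl.grip_point_offset)
st()
for n in ['top','side','wrist']:
    p=cam(n); save(p,n+'0.png'); print(n,p['vfov'],p['cx'],p['cy'],-cv2.Rodrigues(np.array(p['rvec'],float))[0].T@np.array(p['tvec']).ravel())
    for l in ['case','tray_handle','latch_slot','key','stand','stand_home','mat','charger_white','charger_black','charger_grey','charger_blue','mouse','notes','stapler','tape','mug','penpot','headset']:
        print(n,l,[(np.round(d['location'],1).tolist(),round(d['confidence'],2)) for d in finder.pinpoint(l,p)[:2]])
E
```

```text
0.0187
t 0.0 tcp [ 0.1922 -0.6464  0.2299] x [0.959 0.285 0.   ] z [-0.     0.002 -1.   ] F [ 0.2 -0.7  0.6] T [-0.04  0.   -0.01] op 0.998
top 55.16357640837256 261.24641402698944 184.1107177178975 [ 0.52152286 -0.03053454  1.31981821]
top case [([198.8, 224.7], 0.79)]
top tray_handle [([198.7, 222.5], 0.95), ([170.8, 315.0], 0.44)]
top latch_slot [([200.3, 260.6], 0.66)]
top key [([167.9, 319.6], 0.55)]
top stand [([168.5, 315.1], 0.53)]
top stand_home [([166.8, 319.1], 0.44), ([200.4, 231.3], 0.18)]
top mat [([201.2, 333.8], 0.94)]
top charger_white [([187.4, 406.8], 0.54)]
top charger_black [([232.7, 324.8], 0.7), ([238.5, 408.4], 0.67)]
top charger_grey [([200.0, 318.2], 0.58)]
top charger_blue []
top mouse [([189.8, 410.5], 0.94), ([201.8, 336.3], 0.73)]
top notes [([171.0, 361.8], 0.61)]
top stapler [([144.4, 180.4], 0.9), ([187.9, 405.6], 0.36)]
top tape [([237.3, 406.7], 0.6)]
top mug [([136.9, 281.2], 0.65)]
top penpot [([222.2, 121.1], 0.77)]
top headset [([129.6, 218.6], 0.71)]
side 51.081552047974924 254.5713376070617 186.01780666341435 [ 0.43260483 -0.92499763  0.948416
[... 508 characters left out ...]
1], 0.71)]
side stapler [([142.4, 263.3], 0.82), ([180.6, 218.8], 0.41)]
side tape [([376.7, 213.4], 0.94)]
side mug [([205.1, 298.8], 0.91), ([247.8, 276.0], 0.19)]
side penpot [([126.5, 183.9], 0.9), ([247.4, 274.5], 0.16)]
side headset [([166.8, 291.5], 0.78), ([289.2, 291.4], 0.68)]
wrist 59.358480923060405 253.32485430359938 196.8351958475095 [ 0.26685723 -0.62567113  0.3736383 ]
wrist case []
wrist tray_handle []
wrist latch_slot []
wrist key []
wrist stand []
wrist stand_home []
wrist mat []
wrist charger_white []
wrist charger_black []
wrist charger_grey []
wrist charger_blue []
wrist mouse []
wrist notes []
wrist stapler []
wrist tape []
wrist mug []
wrist penpot []
wrist headset []
```

View pics/top0.png

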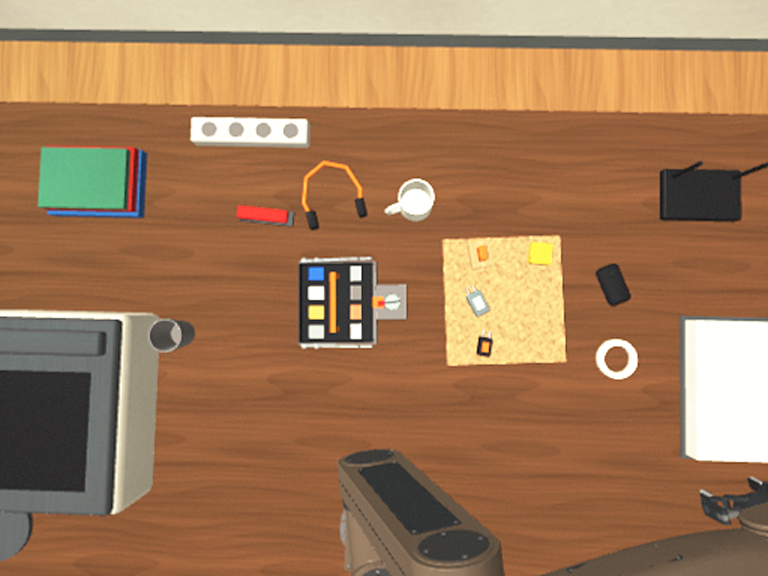

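View pics/side0.png

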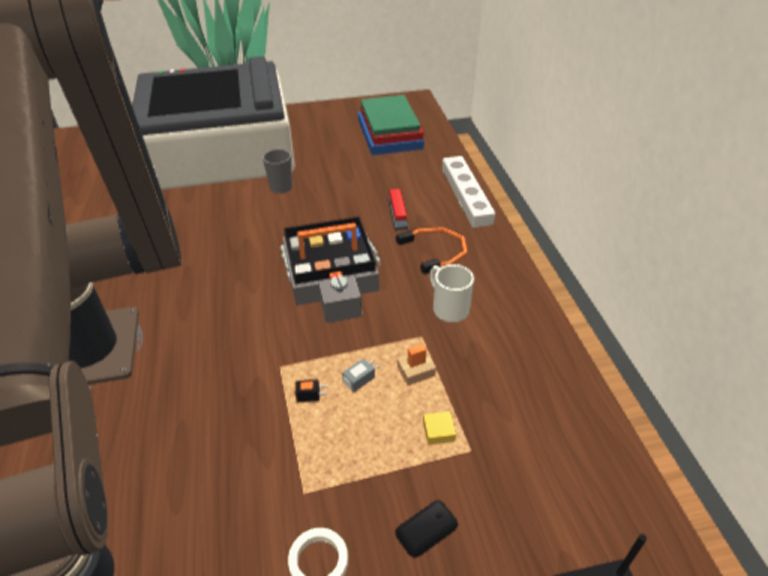

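View pics/wrist0.png

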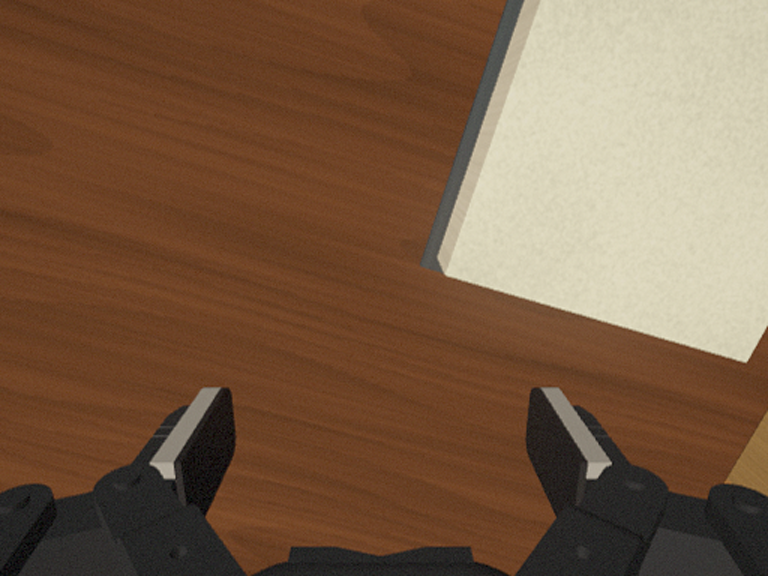

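The pictures show a grey and a black charger on the mat (top view px ~(478,303) and (485,346)), the key in its stand at (481,254), and the case at (337,302). White and blue are absent. Next I measure.

```bash
cat > m.py <<'E'
from h import *
t=cam('top'); s=cam('side')
hs={'case':0,'tray_handle':.122,'latch_slot':.08,'key':.01,'stand':.003,'mat':0,'charger_black':.003,'charger_grey':.003,'notes':.003,'mouse':0,'tape':0,'mug':0,'penpot':0,'stapler':0,'headset':0}
for l,z in hs.items():
    for n,p in (('top',t),('side',s)):
        m=finder.masks_of(l,p); d=finder.pinpoint(l,p)
        o=''
        if d: o+=' pin %s c%.2f'%(np.round(atz(p,d[0]['location'],z)[:2],4),d[0]['confidence'])
        if m:
            ys,xs=np.nonzero(m[0]['pixels']); o+=' mask %s n%d c%.2f'%(np.round([ys.mean(),xs.mean()],1),len(ys),m[0]['confidence'])
            if l!='case' and n=='top':
                (cx,cy),(w,h),a=cv2.minAreaRect(np.c_[xs,ys].astype(np.float32)); o+=' rect %.1f %.1f %.1fx%.1f a%.1f'%(cy,cx,w,h,a)
        print(l,n,o)
E
python3 m.py
```

```text
case top  pin [0.5346 0.1118] c0.92 mask [201.7 229.2] n3487 c0.56
case side  pin [0.5149 0.1341] c0.80 mask [177.  220.3] n3288 c0.86
tray_handle top  pin [0.5319 0.1323] c0.63 mask [201.8 224. ] n2726 c0.94 rect 202.0 226.5 57.0x54.0 a0.0
tray_handle side  pin [0.5178 0.1226] c0.77 mask [166.9 218.8] n2066 c0.83
latch_slot top 
latch_slot side  pin [ 0.5301 -0.0148] c0.61 mask [188.8 224.8] n101 c0.39
key top  pin [ 0.6583 -0.1957] c0.44 mask [168.9 321.5] n71 c0.50 rect 168.9 321.5 10.2x6.8 a76.0
key side  pin [ 0.6379 -0.2121] c0.70 mask [237.2 277.4] n149 c0.47
stand top  pin [ 0.6418 -0.1983] c0.72 mask [169.9 318.7] n162 c0.64 rect 169.7 319.5 16.9x14.5 a83.7
stand side  pin [ 0.6481 -0.2155] c0.73 mask [247.  276.8] n336 c0.88
mat top  pin [ 0.5394 -0.2691] c0.80 mask [202.3 336.5] n5716 c0.68 rect 200.3 335.9 84.2x78.9 a87.8
mat side  pin [ 0.5527 -0.2707] c0.67 mask [279.9 243. ] n7344 c0.93
charger_black top  pin [ 0.428  -0.2284] c0.41
charger_black side  pin [0.4344 0.4955] c0.64 mask [260.6 205.6] n281 c0.83
charger_grey top  pin [ 0.5372 -0.1972] c0.76 mask [201.9 318.
[... 618 characters left out ...]
4 212.4] n513 c0.60
mug top  pin [ 0.7726 -0.0623] c0.67 mask [133.9 275.8] n556 c0.72 rect 135.2 275.7 24.1x30.0 a33.7
mug side  pin [ 0.7623 -0.0527] c0.65 mask [195.1 300.6] n950 c0.55
penpot top  pin [0.4353 0.5136] c0.98 mask [223.  113.6] n529 c0.76 rect 223.5 114.0 21.0x30.0 a90.0
penpot side  pin [0.4362 0.4922] c0.79 mask [113.8 185.2] n484 c0.84
stapler top  pin [0.7248 0.2985] c0.94 mask [143.9 176.8] n375 c0.92 rect 143.8 176.6 37.7x10.2 a7.1
stapler side  pin [0.7358 0.298 ] c0.69 mask [141.3 265.5] n278 c0.54
headset top  pin [0.7872 0.1524] c0.68 mask [129.9 220.7] n393 c0.79 rect 128.3 220.4 42.1x41.0 a74.7
headset side  pin [0.7929 0.1413] c0.69 mask [166.5 284.5] n220 c0.76
```

```bash
python3 -m crank '[[0.94,-0.48,0,0,0,0,1],[0.94,-0.48,0,0,0,0,1],[0.94,-0.48,0,0,0,0,1],[0.94,-0.48,0,0,0,0,1],[0.94,-0.48,0,0,0,0,1]]'
python3 -m crank '[[0.94,-0.48,0,0,0,0,1],[0.94,-0.48,0,0,0,0,1],[0.94,-0.48,0,0,0,0,1],[0.94,-0.48,0,0,0,0,1],[0.94,-0.48,0,0,0,0,1]]'
python3 -c "
from h import *
st(); go([0.5,-0.2,0.33],0)"
```

```text
time: 6.45
eef_pos: [0.3081, -0.5369, 0.2317]
tcp_rot: [0.989, 0.145, -0.0, 0.0]
contact_force: [0.1, -0.7, -0.1]
opening: 0.999
time: 6.95
eef_pos: [0.4218, -0.4291, 0.2314]
tcp_rot: [0.989, 0.145, -0.0, 0.0]
contact_force: [-1.0, -0.4, -0.2]
opening: 1.0
t 6.95 tcp [ 0.4218 -0.4291  0.2314] x [ 0.958  0.286 -0.001] z [-0.    -0.001 -1.   ] F [-1.  -0.4 -0.2] T [-0.06  0.03 -0.03] op 1.0
row [ 0.9362 -1.3136 -0.6587] [0.0005 0.0003 0.1848]
```

```bash
python3 -m crank '[[0.47,-0.65,-0.33,0,0,0.185,1],[0.47,-0.65,-0.33,0,0,0.185,1],[0.47,-0.65,-0.33,0,0,0.185,1],[0.47,-0.65,-0.33,0,0,0.185,1]]'
python3 -c "
from h import *
st(); go([0.5,-0.2,0.33],0)"
```

```text
time: 7.35
eef_pos: [0.462, -0.3156, 0.2837]
tcp_rot: [1.0, -0.0, 0.002, 0.002]
contact_force: [-0.1, -1.3, 0.5]
opening: 0.997
t 7.35 tcp [ 0.462  -0.3156  0.2837] x [ 1.    -0.001  0.003] z [ 0.003 -0.004 -1.   ] F [-0.1 -1.3  0.5] T [ 0.01  0.04 -0.06] op 0.997
row [ 0.254  -0.7695 -0.3105] [ 0.0023 -0.0022 -0.0005]
```

```bash
python3 -m crank '[[0.25,-0.77,-0.31,0,0,0,1],[0.25,-0.77,-0.31,0,0,0,1],[0.25,-0.77,-0.31,0,0,0,1],[0.25,-0.77,-0.31,0,0,0,1],[0.25,-0.77,-0.31,0,0,0,1]]'
python3 -c "
from h import *
st(); p=cam('wrist'); save(p,'w1.png')
print(p['rvec'],p['tvec'])
for l,z in {'key':.01,'stand':.003,'stand_home':.01,'charger_black':.003,'charger_grey':.003,'notes':.003,'latch_slot':.08}.items():
    d=finder.pinpoint(l,p)
    print(l,[(np.round(x['location'],1),np.round(atz(p,x['location'],z)[:2],4),round(x['confidence'],2)) for x in d[:2]])
"
```

```text
time: 7.85
eef_pos: [0.4986, -0.2018, 0.3269]
tcp_rot: [1.0, -0.002, -0.0, 0.001]
contact_force: [0.0, 0.0, 0.0]
opening: 1.002
t 7.85 tcp [ 0.4986 -0.2018  0.3269] x [ 1.    -0.003 -0.001] z [-0.001 -0.001 -1.   ] F [0. 0. 0.] T [ 0.04 -0.02 -0.02] op 1.002
[-2.05010965  2.05783106  0.31815809] [-0.20173726  0.40724233  0.62210074]
key [(array([ 30.3, 256. ]), array([ 0.6459, -0.2072]), 0.73), (array([ 26.6, 368.5]), array([ 0.6496, -0.3459]), 0.52)]
stand [(array([ 29.8, 255.2]), array([ 0.6475, -0.2063]), 0.78)]
stand_home [(array([ 32.3, 255.5]), array([ 0.6436, -0.2066]), 0.66)]
charger_black [(array([192.2, 265.2]), array([ 0.4346, -0.2204]), 0.85), (array([135.8,  79.6]), array([0.5165, 0.0348]), 0.32)]
charger_grey [(array([125.4, 250.7]), array([ 0.5297, -0.2   ]), 0.86)]
notes [(array([ 23.6, 370.8]), array([ 0.6541, -0.3506]), 0.71)]
latch_slot [(array([130.4,  80.3]), array([ 0.5325, -0.0062]), 0.81)]
```

View pics/w1.png

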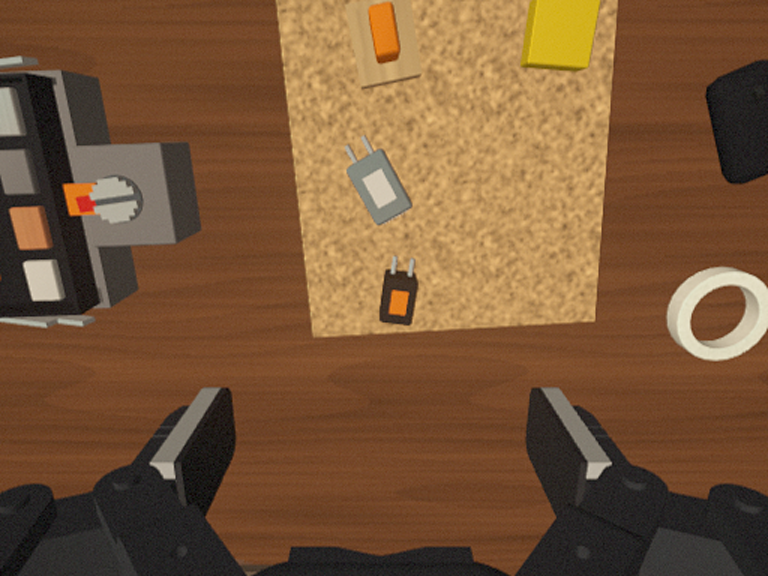

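The grey charger is at px (380,185), the black one at (398,300), the key at (383,32) and the latch slot at (110,200) along case y. I move over the stand.

```bash
python3 -m crank '[[0.7,0.03,0.5,0,0,0,1],[0.7,0.03,0.5,0,0,0,1],[0.7,0.03,0.5,0,0,0,1],[0.7,0.03,0.5,0,0,0,1],[0.7,0.03,0.5,0,0,0,1]]'
cat > w.py <<'E'
import sys
from h import *
def wrist(name,labels):
    st(); p=cam('wrist'); save(p,name)
    for l,z in labels.items():
        d=finder.pinpoint(l,p); m=finder.masks_of(l,p)
        print(l,[(np.round(x['location'],1),np.round(atz(p,x['location'],z)[:2],4),round(x['confidence'],2)) for x in d[:2]])
        if m: print('   mask',m[0]['extent'],round(m[0]['confidence'],2))
    return p
def blob(p,lo,hi,z,roi=None,near=None):
    """HSV blobs -> world rect at height z"""
    hsv=cv2.cvtColor(p['pixels'],cv2.COLOR_RGB2HSV); m=cv2.inRange(hsv,np.array(lo),np.array(hi))
    if roi: 
        k=np.zeros_like(m); k[roi[0]:roi[2],roi[1]:roi[3]]=1; m=m*k
    n,lab,stt,c=cv2.connectedComponentsWithStats(m)
    for i in range(1,n):
        if stt[i,4]<60: continue
        cs,_=cv2.findContours((lab==i).astype(np.uint8),cv2.RETR_EXTERNAL,cv2.CHAIN_APPROX_NONE)
        pts=np.array([atz(p,(y,x),z)[:2] for x,y in max(cs,key=len).reshape(-1,2)],np.float32)
        (cx,cy),(w,h),a=cv2.minAreaRect(pts*1000)
        print('blob px',np.round(c[i][::-1],1),'area',stt[i,4],'world c(mm)',round(cx,1),round(cy,1),'size %.1f x %.1f ang(of first side) %.1f'%(w,h,a))
E
python3 -c "
from w import *
p=wrist('w2.png',{'key':.01,'stand':.003,'stand_home':.01})
blob(p,[5,180,150],[15,255,255],.073)
print(-cv2.Rodrigues(np.array(p['rvec'],float))[0].T@np.array(p['tvec']).ravel())
print(telemetry.get_state()['qpos'])
"
```

```text
time: 8.75
eef_pos: [0.6038, -0.2044, 0.2517]
tcp_rot: [1.0, -0.001, -0.001, -0.0]
contact_force: [-0.9, -0.2, 0.1]
opening: 0.998
t 8.75 tcp [ 0.6038 -0.2044  0.2517] x [ 1.    -0.001 -0.002] z [-0.002  0.001 -1.   ] F [-0.9 -0.2  0.1] T [-0.02  0.    0.02] op 0.998
key [(array([118.8, 256.3]), array([ 0.65  , -0.2088]), 0.76), (array([300.3, 491.2]), array([ 0.4139, -0.521 ]), 0.37)]
   mask [246.1, 105.1, 265.2, 146.1] 0.94
stand [(array([115.2, 252.9]), array([ 0.6534, -0.205 ]), 0.81), (array([284.2, 266. ]), array([ 0.4345, -0.222 ]), 0.57)]
   mask [225.5, 89.2, 284.3, 157.4] 0.69
stand_home [(array([122.6, 252.9]), array([ 0.6459, -0.205 ]), 0.9)]
   mask [224.6, 89.4, 283.0, 155.0] 0.69
blob px [125.8 253.7] area 646 world c(mm) 648.6 -205.8 size 34.5 x 16.4 ang(of first side) 11.0
blob px [238.3  26.3] area 293 world c(mm) 530.7 27.8 size 24.7 x 24.3 ang(of first side) 1.6
blob px [301.2 265.1] area 189 world c(mm) 457.0 -218.1 size 13.5 x 20.1 ang(of first side) 82.6
[ 0.68183635 -0.20531532  0.3938646 ]
[-4.85584379e-01  1.87874694e-01  1.65263277e+00 -9.02117359e-06
  1.29894376e+00  1.08737295e+00]
```

View pics/w2.png

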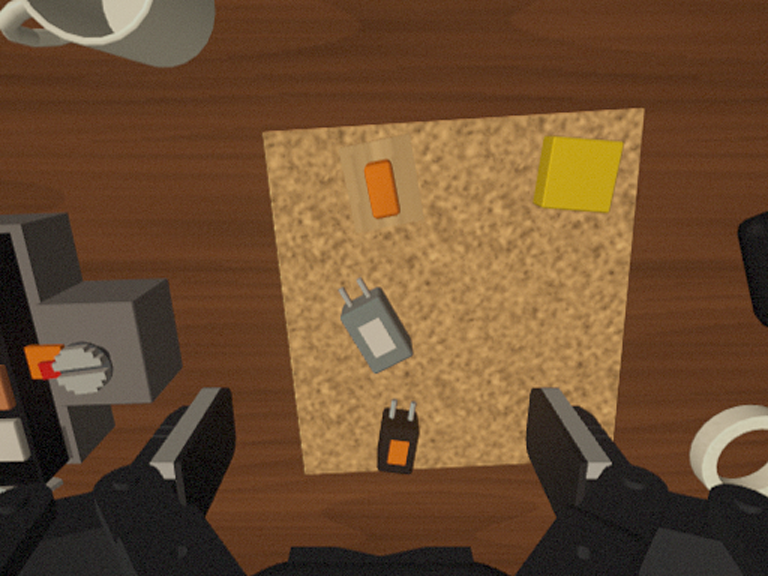

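Orange grip at px (383,188), so the key is at about (0.649, -0.206) with yaw 11°.

```bash
python3 -c "
from h import *
go([0.6486,-0.2058,.14],np.radians(11))"
python3 -m crank '[[0.3,0.01,0.75,0,0,-0.122,0.7],[0.3,0.01,0.75,0,0,-0.122,0.7],[0.3,0.01,0.75,0,0,-0.122,0.7],[0.3,0.01,0.75,0,0,-0.122,0.7],[0.3,0.01,0.75,0,0,-0.122,0.7]]'
python3 -c "
from w import *
p=wrist('w3.png',{'stand_home':.01})
blob(p,[5,180,150],[15,255,255],.073)
go([0.6486,-0.2058,.038],np.radians(11))
"
```

```text
row [0.2966 0.0065 0.7593] [ 0.0008 -0.0011 -0.1236]
time: 9.6
eef_pos: [0.6491, -0.2062, 0.1406]
tcp_rot: [0.996, 0.095, 0.0, 0.0]
contact_force: [0.2, -0.2, 0.2]
opening: 0.698
t 9.6 tcp [ 0.6491 -0.2062  0.1406] x [0.982 0.189 0.   ] z [ 0. -0. -1.] F [ 0.2 -0.2  0.2] T [-0.04  0.01  0.01] op 0.698
stand_home []
   mask [218.2, 153.5, 286.1, 230.4] 0.73
blob px [206.3 250.9] area 1442 world c(mm) 653.1 -204.8 size 41.2 x 16.3 ang(of first side) 10.8
row [-0.0116 -0.01    0.7006] [ 0.0019 -0.0025 -0.0015]
```

View pics/w3.png

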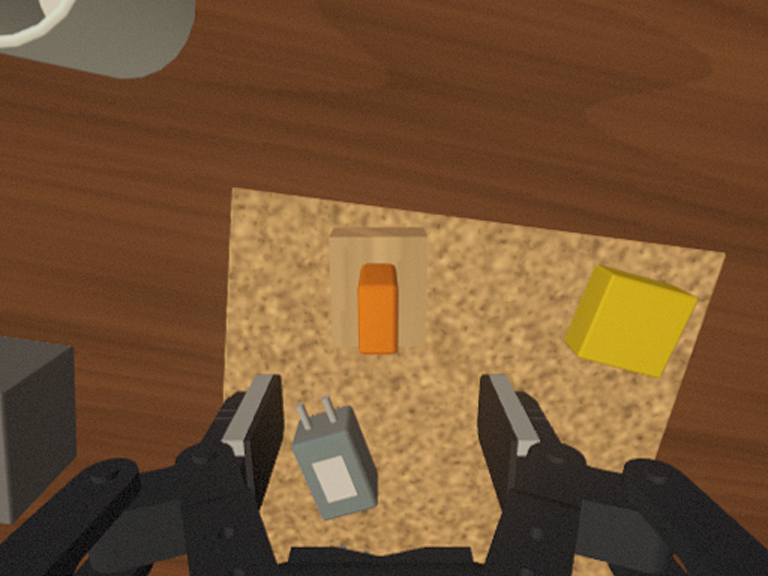

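```bash
python3 -c "
from w import *
p=cam('wrist')
for r in (235,195.5): print(atz(p,(r,252),.073))
"
```

```text
[ 0.63322033 -0.2102517   0.073     ]
[ 0.66110547 -0.20494083  0.073     ]
```

```bash
python3 -m crank '[[-0.01,-0.01,0.3,0,0,0,0.6],[-0.01,-0.01,0.55,0,0,0,0.6],[-0.01,-0.01,0.69,0,0,0,0.6],[-0.01,-0.01,0.69,0,0,0,0.6]]'
python3 -m crank '[[0,0,0,0,0,0,0],[0,0,0,0,0,0,0],[0,0,0,0,0,0,0],[0,0,0,0,0,0,0],[0,0,0,0,0,0,0],[0,0,0,0,0,0,0],[0,0,0,0,0,0,0],[0,0,0,0,0,0,0]]' 60
python3 -c "
from w import *
st();p=cam('wrist');save(p,'w4.png')"
```

```text
time: 10.2
eef_pos: [0.6449, -0.2038, 0.0333]
tcp_rot: [0.996, 0.095, -0.003, -0.002]
contact_force: [-1.1, 0.1, -0.1]
opening: 0.598
time: 11.0
eef_pos: [0.6494, -0.2057, 0.0397]
tcp_rot: [0.995, 0.095, 0.002, 0.001]
contact_force: [-0.2, 0.1, 6.3]
opening: 0.205
t 11.0 tcp [ 0.6494 -0.2057  0.0397] x [0.982 0.189 0.004] z [ 0.005 -0.002 -1.   ] F [-0.2  0.1  6.3] T [ 0.03  0.   -0.05] op 0.205
```

View pics/w4.png

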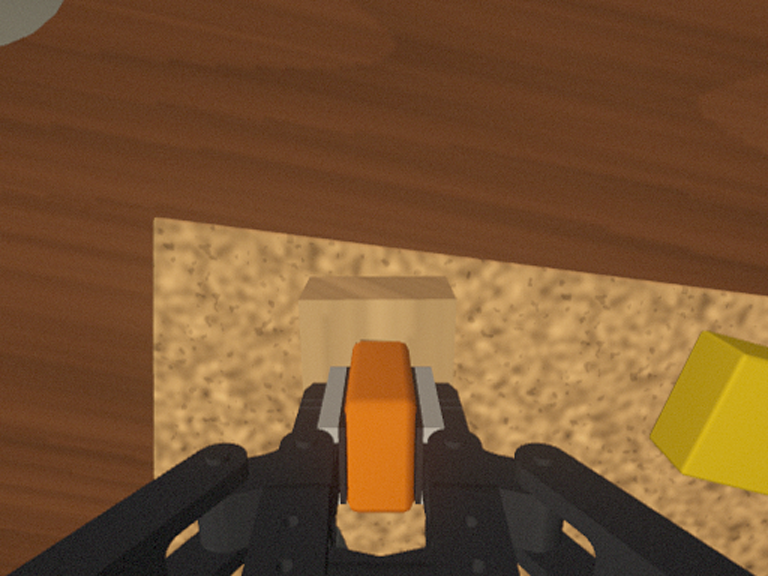

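Key held (opening 0.205 ≈ 17.5 mm). Lifting it and taking it over toward the case.

```bash
python3 -m crank '[[0,0,-0.2,0,0,0,0],[0,0,-0.5,0,0,0,0],[0,0,-0.9,0,0,0,0],[0,0,-1,0,0,0,0],[0,0,-1,0,0,0,0]]'
python3 -m crank '[[0,0,-0.6,0,0,-0.4,0],[0,0,-0.6,0,0,-0.4,0],[0,0,-0.6,0,0,-0.4,0],[0,0,-0.6,0,0,-0.4,0],[0,0,-0.6,0,0,-0.4,0]]'
python3 -m crank '[[0,0,0,0,0,-0.478,0],[0,0,0,0,0,-0.478,0],[0,0,0,0,0,-0.478,0],[0,0,0,0,0,-0.478,0],[0,0,0,0,0,-0.478,0],[0,0,0,0,0,-0.478,0]]'
python3 -c "
from w import *
st(); go([.533,-.07,.29],np.pi/2)"
```

```text
time: 11.55
eef_pos: [0.6502, -0.2061, 0.1937]
tcp_rot: [0.995, 0.095, 0.005, 0.003]
contact_force: [0.3, -0.1, 0.3]
opening: 0.203
time: 12.05
eef_pos: [0.6467, -0.2045, 0.2745]
tcp_rot: [0.917, 0.398, -0.001, -0.001]
contact_force: [0.2, -0.3, -1.2]
opening: 0.204
time: 12.65
eef_pos: [0.6467, -0.2045, 0.2742]
tcp_rot: [0.709, 0.706, -0.001, -0.002]
contact_force: [0.4, -0.6, -0.5]
opening: 0.198
t 12.65 tcp [ 0.6467 -0.2045  0.2742] x [0.004 1.    0.001] z [-0.003  0.001 -1.   ] F [ 0.4 -0.6 -0.5] T [0.02 0.04 0.01] op 0.198
row [ 0.8937 -0.7619 -0.1017] [-0.0019 -0.0009 -0.0025]
```

```bash
python3 -m crank '[[0.89,-0.76,-0.1,0,0,0,0],[0.89,-0.76,-0.1,0,0,0,0],[0.89,-0.76,-0.1,0,0,0,0],[0.89,-0.76,-0.1,0,0,0,0],[0.89,-0.76,-0.1,0,0,0,0],[0.89,-0.76,-0.1,0,0,0,0]]'
python3 -c "
from w import *
p=wrist('w5.png',{'latch_slot':.08,'tray_handle':.122,'case':0})
blob(p,[3,150,120],[15,255,255],.128)
print(telemetry.get_state()['qpos'])
"
```

```text
time: 13.25
eef_pos: [0.5334, -0.0709, 0.291]
tcp_rot: [0.709, 0.706, -0.0, 0.0]
contact_force: [0.3, 0.4, -1.1]
opening: 0.199
t 13.25 tcp [ 0.5334 -0.0709  0.291 ] x [ 0.004  1.    -0.   ] z [ 0. -0. -1.] F [ 0.3  0.4 -1.1] T [-0. -0. -0.] op 0.199
latch_slot [(array([ 98. , 249.7]), array([ 0.5302, -0.0025]), 0.97)]
   mask [233.1, 65.6, 265.6, 119.9] 0.65
tray_handle []
   mask [145.6, 0.0, 346.9, 79.4] 0.64
case []
   mask [139.7, 0.0, 353.0, 129.7] 0.59
blob px [200.   30.4] area 10245 world c(mm) 318.4 -101.0 size 352.4 x 51.8 ang(of first side) 88.0
blob px [135.6 143.1] area 31752 world c(mm) 462.8 -66.4 size 202.2 x 286.8 ang(of first side) 1.4
blob px [ 20.4 226.3] area 101 world c(mm) 510.6 65.0 size 27.8 x 17.3 ang(of first side) 2.0
blob px [133.6 352.8] area 16734 world c(mm) 622.2 -87.9 size 109.2 x 319.8 ang(of first side) 10.3
blob px [ 34.6 404.5] area 279 world c(mm) 658.4 46.8 size 53.4 x 5.9 ang(of first side) 89.7
blob px [  4.6 447.3] area 241 world c(mm) 691.9 71.7 size 31.1 x 8.5 ang(of first side) 15.8
blob px [  6.4 488. ] area 303 world c(mm) 725.7 68.2 s
[... 1270 characters left out ...]
4 ang(of first side) 85.5
blob px [268.2 177.1] area 152 world c(mm) 455.5 -168.0 size 13.0 x 17.4 ang(of first side) 82.6
blob px [323.6 502.9] area 185 world c(mm) 802.0 -241.8 size 6.4 x 96.2 ang(of first side) 0.8
blob px [309.  107.7] area 134 world c(mm) 375.4 -216.4 size 20.0 x 13.8 ang(of first side) 35.3
blob px [357.8 122. ] area 111 world c(mm) 384.2 -281.8 size 40.1 x 6.0 ang(of first side) 43.5
blob px [360.7 388.1] area 67 world c(mm) 686.0 -287.1 size 5.6 x 26.1 ang(of first side) 47.5
blob px [364.9 259.4] area 168 world c(mm) 541.3 -291.9 size 41.1 x 10.1 ang(of first side) 3.0
[-3.21995806e-01 -5.76865587e-02  1.84371249e+00 -5.15266685e-05
  1.35637136e+00 -3.18758627e-01]
```

View pics/w5.png

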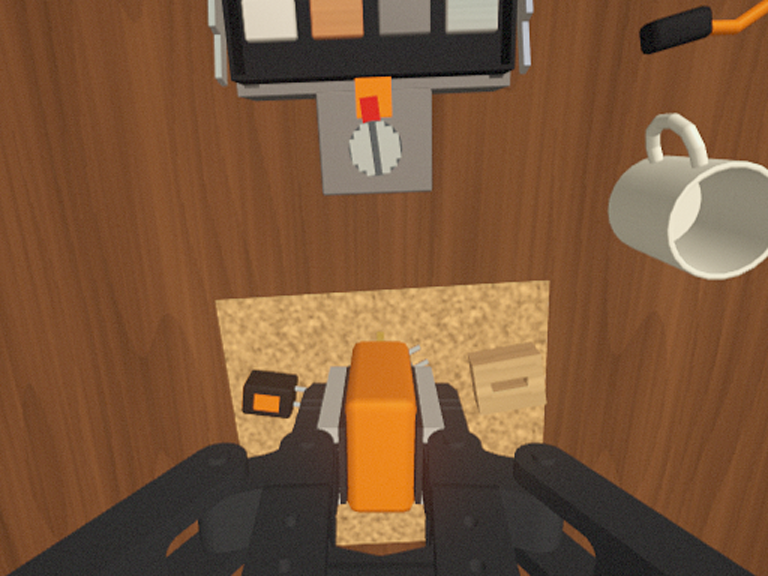

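```bash
python3 -c "
from w import *
p=cam('wrist'); im=cv2.cvtColor(p['pixels'][40:140,190:310],cv2.COLOR_RGB2BGR); cv2.imwrite('pics/z5.png',cv2.resize(im,None,fx=6,fy=6,interpolation=cv2.INTER_CUBIC))
np.save('p5.npy',p,allow_pickle=True)
for a,b,z in [((65,158),(57,340),.054),((128.5,215.5),(127,288),.062)]:
  A=atz(p,a,z);B=atz(p,b,z);d=B-A;print(A,B,np.degrees(np.arctan2(d[1],d[0])),np.linalg.norm(d))
"
```

```text
[0.43394261 0.02972094 0.054     ] [0.62452597 0.0368353  0.054     ] 2.137822507488176 0.1907161022472995
[ 0.49278548 -0.03537503  0.062     ] [ 0.57149771 -0.03403338  0.062     ] 0.9765185732707251 0.07872366015766921
```

View pics/z5.png

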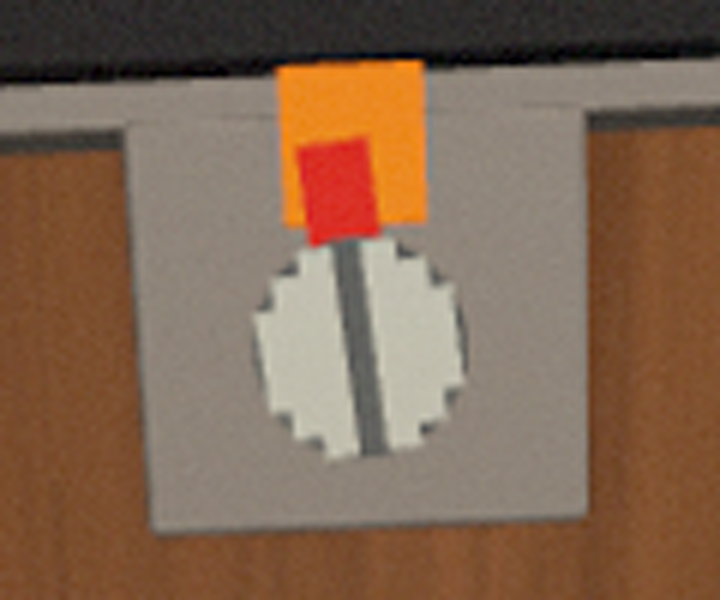

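```bash
python3 -c "
from w import *
p=np.load('p5.npy',allow_pickle=True).item()
def L(a,b,z):
  A=atz(p,a,z);B=atz(p,b,z);d=B-A;print(np.round(A,4),np.round(B,4),'ang',round(np.degrees(np.arctan2(d[1],d[0])),2),round(np.linalg.norm(d),4))
L((115.3,252.2),(80,247.8),.087)
L((128.8,215.5),(125.8,287.8),.062)
L((128.8,215.5),(60.8,211.2),.062)
L((125.8,287.8),(57.5,287.5),.062)
print(atz(p,(98,250),.087))
"
```

```text
[ 0.5328 -0.0197  0.087 ] [0.5287 0.0137 0.087 ] ang 97.03 0.0337
[ 0.4928 -0.0357  0.062 ] [ 0.5712 -0.0328  0.062 ] ang 2.15 0.0785
[ 0.4928 -0.0357  0.062 ] [0.491 0.033 0.062] ang 91.52 0.0687
[ 0.5712 -0.0328  0.062 ] [0.569  0.0359 0.062 ] ang 91.84 0.0687
[ 0.53073938 -0.00310719  0.087     ]
```

```bash
python3 -c "
from w import *
go([.531,-.003,.128],np.radians(97))"
```

```text
row [ 0.457  -0.0195  1.0864] [-0.0004 -0.0001 -0.0796]
```

```bash
python3 -m crank '[[0.457,-0.02,0.5,0,0,-0.08,0],[0.457,-0.02,0.5,0,0,-0.08,0],[0.457,-0.02,0.9,0,0,-0.08,0],[0.457,-0.02,1,0,0,-0.08,0],[0.457,-0.02,1,0,0,-0.08,0],[0.457,-0.02,1,0,0,-0.08,0]]'
python3 -c "
from w import *
s=st();p=cam('wrist');save(p,'w6.png');q=cam('side');go([.531,-.003,.128],np.radians(97))
im=cv2.cvtColor(q['pixels'][130:240,170:300],cv2.COLOR_RGB2BGR); cv2.imwrite('pics/s6.png',cv2.resize(im,None,fx=5,fy=5,interpolation=cv2.INTER_CUBIC))
im=cv2.cvtColor(p['pixels'][200:384,180:330],cv2.COLOR_RGB2BGR); cv2.imwrite('pics/w6z.png',cv2.resize(im,None,fx=3.2,fy=3.2,interpolation=cv2.INTER_CUBIC))
"
```

```text
time: 14.25
eef_pos: [0.5312, -0.0028, 0.1418]
tcp_rot: [0.662, 0.749, 0.0, 0.0]
contact_force: [-0.4, -0.1, 0.8]
opening: 0.203
t 14.25 tcp [ 0.5312 -0.0028  0.1418] x [-0.123  0.992 -0.   ] z [ 0. -0. -1.] F [-0.4 -0.1  0.8] T [ 0.   -0.03 -0.  ] op 0.203
row [ 0.0026 -0.011   0.1067] [0.0028 0.0009 0.0007]
```

View pics/w6z.png

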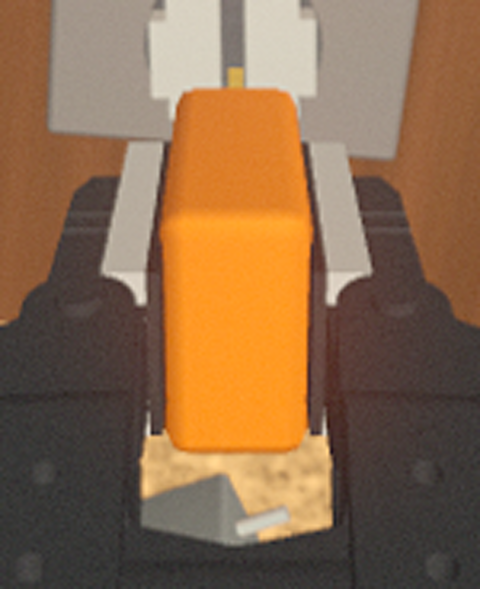

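View pics/s6.png

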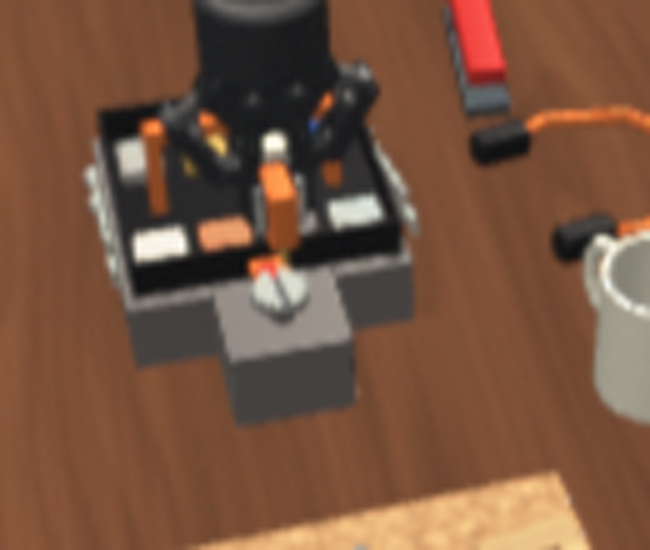

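The blade lines up with the slot (zoom px 235 against slot centre 232). Inserting it.

```bash
python3 -m crank '[[0,0,0.05,0,0,0,0],[0,0,0.1,0,0,0,0],[0,0,0.13,0,0,0,0],[0,0,0.16,0,0,0,0],[0,0,0.19,0,0,0,0],[0,0,0.205,0,0,0,0],[0,0,0.205,0,0,0,0]]'
python3 -c "
from w import *
st()"
```

```text
time: 15.05
eef_pos: [0.5305, -0.0025, 0.1101]
tcp_rot: [0.662, 0.75, -0.0, -0.0]
contact_force: [-0.0, -0.4, -0.2]
opening: 0.202
t 15.05 tcp [ 0.5305 -0.0025  0.1101] x [-0.124  0.992  0.   ] z [-0.001  0.    -1.   ] F [-0.  -0.4 -0.2] T [-0.01 -0.05 -0.02] op 0.202
```

```bash
python3 -m crank '[[0,0,0,0,0,-0.09,0],[0,0,0,0,0,-0.18,0],[0,0,0,0,0,-0.27,0],[0,0,0,0,0,-0.36,0],[0,0,0,0,0,-0.45,0],[0,0,0,0,0,-0.54,0],[0,0,0,0,0,-0.63,0],[0,0,0,0,0,-0.72,0],[0,0,0,0,0,-0.81,0],[0,0,0,0,0,-0.9,0],[0,0,0,0,0,-0.93,0],[0,0,0,0,0,-0.93,0]]'
python3 -c "
from w import *
st()"
```

```text
time: 16.25
eef_pos: [0.5308, -0.0022, 0.1106]
tcp_rot: [-0.007, 1.0, 0.0, 0.0]
contact_force: [0.6, 0.5, -1.8]
opening: 0.204
t 16.25 tcp [ 0.5308 -0.0022  0.1106] x [-1.    -0.013 -0.   ] z [ 0.     0.001 -1.   ] F [ 0.6  0.5 -1.8] T [ 0.24 -0.18 -0.03] op 0.204
```

```bash
python3 -m crank '[[0,0,0,0,0,-0.04,0],[0,0,0,0,0,-0.08,0],[0,0,0,0,0,-0.08,0]]'
python3 -c "
from w import *
st()"
python3 -m crank '[[0,0,0,0,0,-0.03,0],[0,0,0,0,0,-0.05,0],[0,0,0,0,0,-0.05,0]]'
python3 -c "
from w import *
st();p=cam('wrist');save(p,'w7.png');p=cam('side');im=cv2.cvtColor(p['pixels'][130:240,170:300],cv2.COLOR_RGB2BGR); cv2.imwrite('pics/s7.png',cv2.resize(im,None,fx=5,fy=5,interpolation=cv2.INTER_CUBIC))"
```

```text
time: 16.55
eef_pos: [0.5308, -0.0022, 0.1106]
tcp_rot: [-0.069, 0.998, 0.0, 0.0]
contact_force: [0.6, 2.0, -2.3]
opening: 0.202
t 16.55 tcp [ 0.5308 -0.0022  0.1106] x [-0.99  -0.138 -0.001] z [ 0.     0.001 -1.   ] F [ 0.6  2.  -2.3] T [ 0.44 -0.19 -0.02] op 0.202
time: 16.85
eef_pos: [0.5308, -0.0021, 0.1106]
tcp_rot: [-0.107, 0.994, 0.0, 0.0]
contact_force: [1.4, 2.2, -2.9]
opening: 0.203
t 16.85 tcp [ 0.5308 -0.0021  0.1106] x [-0.977 -0.214 -0.001] z [ 0.001  0.001 -1.   ] F [ 1.4  2.2 -2.9] T [ 0.39 -0.22 -0.2 ] op 0.203
```

View pics/w7.png

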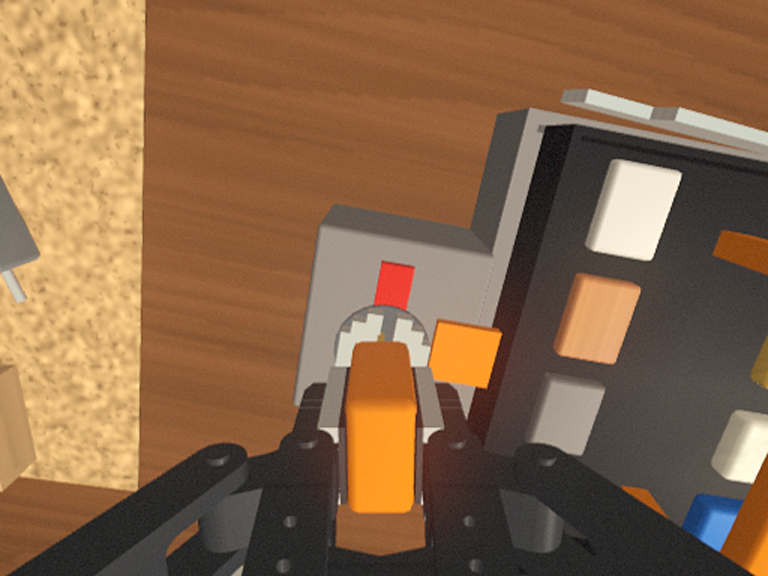

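View pics/s7.png

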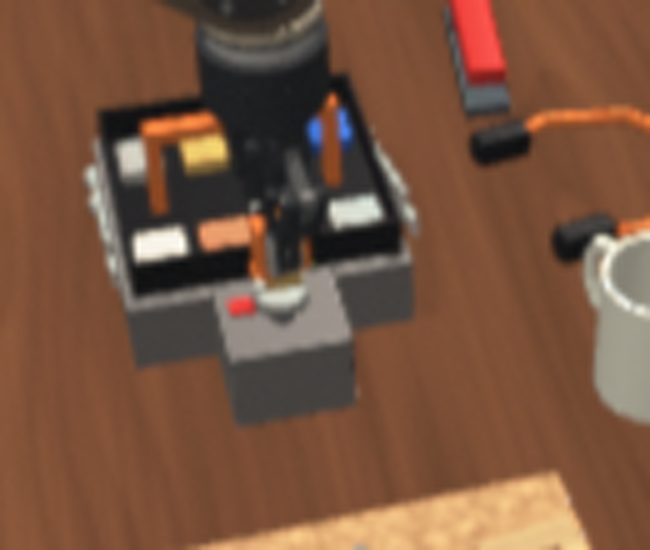

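The tongue points to case −x, and torque has risen to 0.2 N·m at the stop. I ease off and lift out.

```bash
python3 -m crank '[[0,0,0,0,0,0.06,0],[0,0,0,0,0,0.06,0],[0,0,-0.1,0,0,0.06,0],[0,0,-0.4,0,0,0.06,0],[0,0,-0.8,0,0,0.06,0],[0,0,-1,0,0,0.06,0],[0,0,-1,0,0,0.06,0]]'
python3 -c "
from w import *
st();go([0.6494,-0.2057,.22],np.radians(100));p=cam('top');save(p,'t8.png')"
```

```text
time: 17.65
eef_pos: [0.5343, -0.0037, 0.2705]
tcp_rot: [-0.063, 0.998, -0.003, 0.008]
contact_force: [0.2, -0.2, 1.0]
opening: 0.201
t 17.65 tcp [ 0.5343 -0.0037  0.2705] x [-0.992 -0.125 -0.015] z [ 0.016 -0.004 -1.   ] F [ 0.2 -0.2  1. ] T [-0.   -0.05  0.01] op 0.201
row [-0.5877 -1.4295  0.3548] [0.004  0.0107 0.9686]
```

View pics/t8.png

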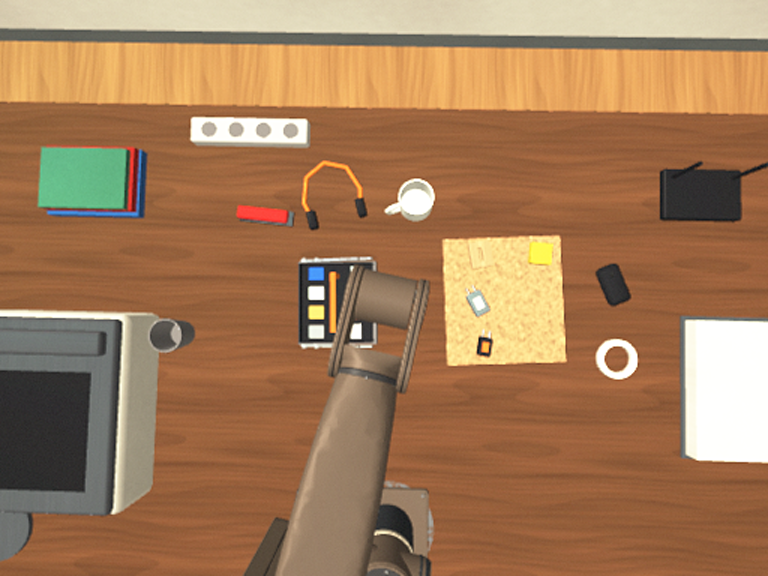

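```bash
python3 -m crank '[[-0.5,-0.7,0,0,0,0,0],[-0.5,-0.7,0,0,0,0,0],[-0.5,-0.7,0,0,0,0,0],[-0.5,-0.7,0,0,0,0,0]]'
python3 -c "
from w import *
s=st();p=cam('wrist');save(p,'w9.png'); r=R.from_quat(s['tcp_rot']);e=np.array(s['eef_pos'])
for rc in [(340.7,253.3),(269,253.3)]:
  print(r.inv().apply(atz(p,rc,e[2]+.033)-e))
go([0.6494,-0.2057,.22],np.radians(191))
for l,z in {'stand_home':.03,'stand':.003}.items():
  d=finder.pinpoint(l,p); print(l,[(x['location'],atz(p,x['location'],z)) for x in d[:1]])
"
```

```text
time: 18.1
eef_pos: [0.6187, -0.1006, 0.2584]
tcp_rot: [-0.061, 0.998, -0.0, -0.002]
contact_force: [-0.3, 0.6, -1.2]
opening: 0.2
t 18.1 tcp [ 0.6187 -0.1006  0.2584] x [-0.993 -0.121  0.003] z [-0.003 -0.001 -1.   ] F [-0.3  0.6 -1.2] T [ 0.03  0.07 -0.04] op 0.2
[-0.01660132 -0.00090467 -0.03305349]
[ 0.01511394 -0.00089803 -0.03295136]
row [-0.124  -0.7332  0.2547] [ 0.0009 -0.0025 -0.0443]
stand_home [([174.2, 163.3], array([ 0.64372966, -0.2012716 ,  0.03      ]))]
stand [([167.6, 167.5], array([ 0.6423121, -0.2031809,  0.003    ]))]
```

View pics/w9.png

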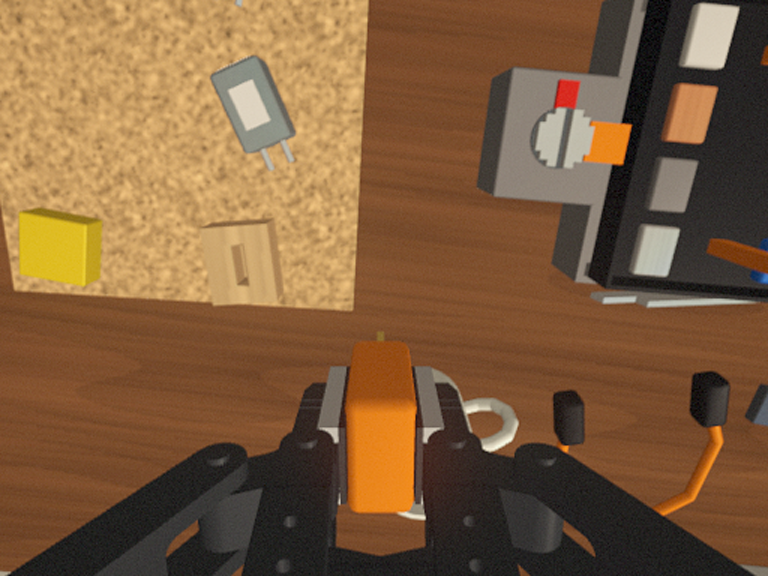

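```bash
python3 -c "
from w import *
p=cam('wrist')
for rc in [(244/1.5,233/1.5),(244/1.5,242/1.5),(286/1.5,237/1.5),(286/1.5,247.5/1.5)]: print(atz(p,rc,.031))
im=cv2.cvtColor(p['pixels'][135:215,120:200],cv2.COLOR_RGB2BGR); cv2.imwrite('pics/z9.png',cv2.resize(im,None,fx=7,fy=7,interpolation=cv2.INTER_CUBIC))
np.save('p9.npy',p,allow_pickle=True)"
```

```text
[ 0.63011332 -0.20674724  0.031     ]
[ 0.62928437 -0.20009225  0.031     ]
[ 0.66245738 -0.20250353  0.031     ]
[ 0.66146525 -0.19453764  0.031     ]
```

View pics/z9.png

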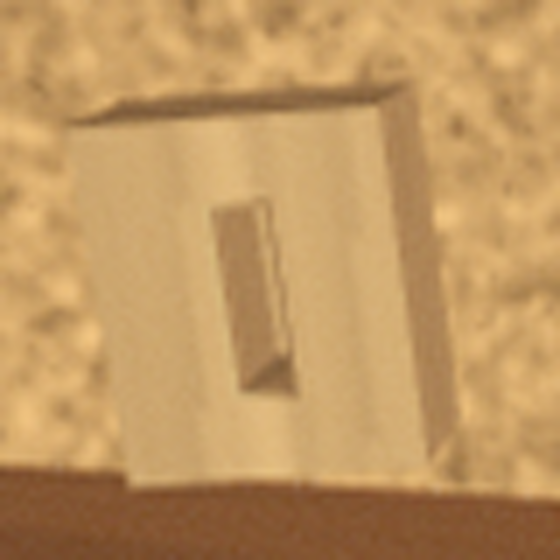

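```bash
python3 -c "
from w import *
p=np.load('p9.npy',allow_pickle=True).item()
for C in ([(75,125),(380,105),(425,485),(132,488)],[(212,212),(268,200),(298,395),(242,390)]):
  W=np.array([atz(p,(135+y/7,120+x/7),.031)[:2] for x,y in C]); print(W.mean(0)); d=(W[3]+W[2]-W[0]-W[1]); print(np.degrees(np.arctan2(d[1],d[0])),[np.linalg.norm(W[i]-W[i-1]) for i in range(4)])
"
```

```text
[ 0.64841667 -0.20507305]
9.80235095857766 [np.float64(0.06074011950816436), np.float64(0.048600587838024595), np.float64(0.06340015232098073), np.float64(0.04867143369244212)]
[ 0.64756562 -0.20483631]
11.110582183698563 [np.float64(0.029777187009646124), np.float64(0.009334796762111944), np.float64(0.032576061272734234), np.float64(0.009145599849900186)]
```

```bash
python3 -c "
from w import *
go([0.6478,-0.2055,.15],np.radians(190.7))"
python3 -m crank '[[-0.113,-0.73,0.3,0,0,-0.043,0],[-0.113,-0.73,0.5,0,0,-0.043,0],[-0.113,-0.73,0.72,0,0,-0.043,0],[-0.113,-0.73,0.72,0,0,-0.043,0],[-0.113,-0.73,0.72,0,0,-0.043,0]]'
python3 -c "
from w import *
st();go([0.6478,-0.2055,.075],np.radians(190.7))"
```

```text
row [-0.1147 -0.746   0.73  ] [ 0.0006 -0.0014 -0.0395]
time: 18.8
eef_pos: [0.6464, -0.2028, 0.1494]
tcp_rot: [-0.096, 0.995, 0.002, -0.003]
contact_force: [0.3, -0.5, -0.7]
opening: 0.203
t 18.8 tcp [ 0.6464 -0.2028  0.1494] x [-0.982 -0.19   0.005] z [-0.006  0.003 -1.   ] F [ 0.3 -0.5 -0.7] T [ 0.04  0.04 -0.03] op 0.203
row [-0.0085 -0.0218  0.496 ] [ 0.0027 -0.0034  0.0029]
```

```bash
python3 -m crank '[[0,-0.01,0.25,0,0,0,0],[0,-0.01,0.49,0,0,0,0],[0,-0.01,0.49,0,0,0,0],[0,-0.01,0.49,0,0,0,0],[0,-0.01,0.49,0,0,0,0]]'
python3 -c "
from w import *
st();go([0.6478,-0.2055,.040],np.radians(190.7));p=cam('wrist');save(p,'w10.png')
p=cam('side');im=cv2.cvtColor(p['pixels'][190:270,220:320],cv2.COLOR_RGB2BGR); cv2.imwrite('pics/s10.png',cv2.resize(im,None,fx=6,fy=6,interpolation=cv2.INTER_CUBIC))"
```

```text
time: 19.3
eef_pos: [0.651, -0.2056, 0.0834]
tcp_rot: [-0.096, 0.995, -0.002, 0.003]
contact_force: [0.3, -0.0, -0.2]
opening: 0.204
t 19.3 tcp [ 0.651  -0.2056  0.0834] x [-0.982 -0.191 -0.005] z [ 0.006 -0.003 -1.   ] F [ 0.3 -0.  -0.2] T [0.03 0.04 0.02] op 0.204
row [0.0221 0.006  0.2892] [-0.0024  0.0032  0.0037]
```

View pics/w10.png

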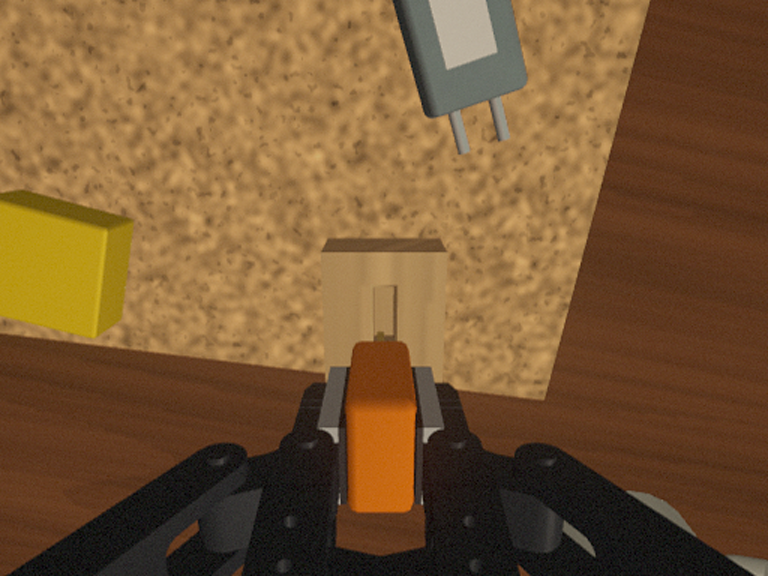

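View pics/s10.png

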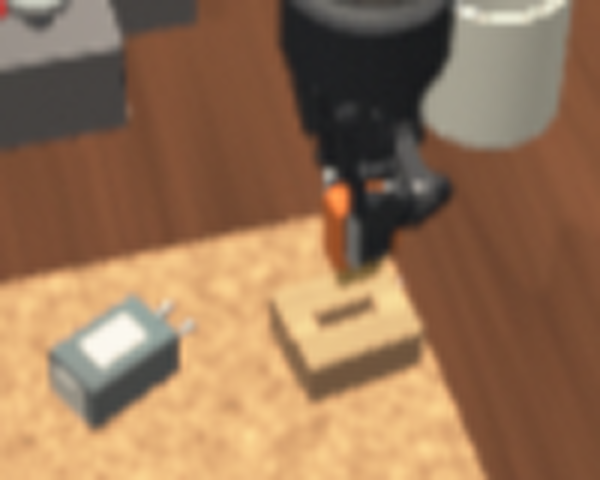

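```bash
python3 -c "
from w import *
st();go([0.6478,-0.2055,.040],np.radians(190.7))"
```

```text
t 19.4 tcp [ 0.6507 -0.2059  0.0829] x [-0.982 -0.191 -0.005] z [ 0.005 -0.003 -1.   ] F [-0.1 -0.7 -0.5] T [-0.01  0.   -0.05] op 0.204
row [0.0197 0.0075 0.2858] [-0.0022  0.003   0.0034]
```

```bash
python3 -m crank '[[0.019,0.005,0,0,0,0,0],[0.019,0.005,0.08,0,0,0,0],[0.019,0.005,0.14,0,0,0,0],[0.019,0.005,0.2,0,0,0,0],[0.019,0.005,0.25,0,0,0,0],[0.019,0.005,0.28,0,0,0,0],[0.019,0.005,0.28,0,0,0,0],[0.019,0.005,0.28,0,0,0,0]]'
python3 -c "
from w import *
st();p=cam('side');im=cv2.cvtColor(p['pixels'][190:270,220:320],cv2.COLOR_RGB2BGR); cv2.imwrite('pics/s11.png',cv2.resize(im,None,fx=6,fy=6,interpolation=cv2.INTER_CUBIC))"
```

```text
time: 20.2
eef_pos: [0.6457, -0.2053, 0.0397]
tcp_rot: [-0.096, 0.995, 0.0, -0.001]
contact_force: [-5.0, 1.8, 13.4]
opening: 0.204
t 20.2 tcp [ 0.6457 -0.2053  0.0397] x [-0.982 -0.191  0.002] z [-0.003  0.001 -1.   ] F [-5.   1.8 13.4] T [ 0.44  1.22 -0.  ] op 0.204
```

View pics/s11.png

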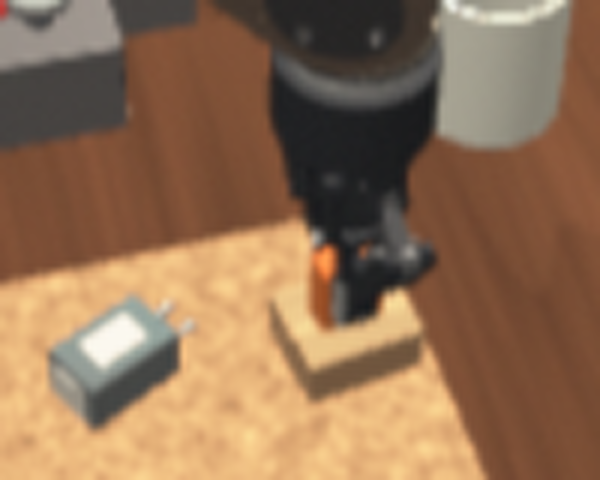

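```bash
python3 -m crank '[[0,0,0,0,0,0,0.6],[0,0,0,0,0,0,0.6],[0,0,0,0,0,0,0.6],[0,0,0,0,0,0,0.6],[0,0,-0.3,0,0,0,0.6],[0,0,-0.7,0,0,0,0.6],[0,0,-1,0,0,0,0.6],[0,0,-1,0,0,0,0.6],[0,0,-1,0,0,0,0.6]]'
python3 -c "
from w import *
st();p=cam('wrist');save(p,'w12.png');go([.5268,.13,.29],np.radians(181.9))"
```

```text
time: 21.15
eef_pos: [0.6471, -0.2059, 0.1901]
tcp_rot: [-0.096, 0.995, -0.001, 0.002]
contact_force: [-0.3, 0.4, -0.6]
opening: 0.599
t 21.15 tcp [ 0.6471 -0.2059  0.1901] x [-0.982 -0.19  -0.004] z [ 0.005 -0.002 -1.   ] F [-0.3  0.4 -0.6] T [-0.03  0.04 -0.02] op 0.599
row [ 0.3532  2.3451 -0.6869] [-0.0002  0.0002  0.1007]
```

View pics/w12.png

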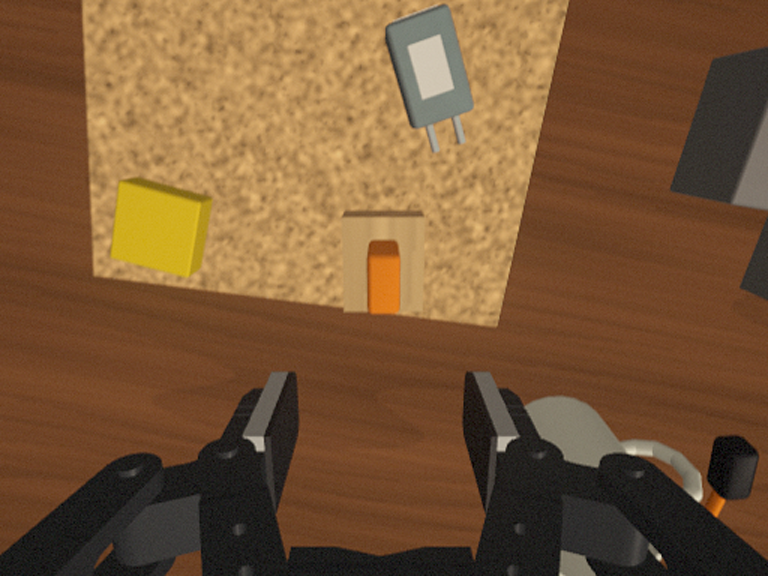

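The key stands upright in the stand (px 383,290). Moving over the handle.

```bash
python3 -m crank '[[0.12,0.8,-0.68,0,0,0.1,0.6],[0.12,0.8,-0.68,0,0,0.1,0.6],[0.12,0.8,-0.68,0,0,0.1,0.6],[0.12,0.8,-0.68,0,0,0.1,0.6],[0.12,0.8,-0.68,0,0,0.1,0.6]]'
python3 -m crank '[[0.2,0.8,0,0,0,0,0.6],[0.2,0.8,0,0,0,0,0.6],[0.2,0.8,0,0,0,0,0.6],[0.2,0.8,0,0,0,0,0.6]]'
python3 -c "
from w import *
st();p=wrist('w13.png',{'tray_handle':.122,'latch_slot':.08});go([.5268,.1249,.22],np.radians(181.9))"
```

```text
time: 21.7
eef_pos: [0.605, -0.0899, 0.2883]
tcp_rot: [-0.018, 1.0, -0.0, -0.0]
contact_force: [-0.8, -0.7, 0.7]
opening: 0.602
time: 22.1
eef_pos: [0.5697, 0.0295, 0.2852]
tcp_rot: [-0.018, 1.0, 0.001, -0.003]
contact_force: [0.6, 0.2, -0.7]
opening: 0.597
t 22.1 tcp [0.5697 0.0295 0.2852] x [-0.999 -0.037  0.006] z [-0.006  0.001 -1.   ] F [ 0.6  0.2 -0.7] T [-0.04  0.03  0.02] op 0.597
t 22.1 tcp [0.5697 0.0295 0.2852] x [-0.999 -0.037  0.006] z [-0.006  0.001 -1.   ] F [ 0.6  0.2 -0.7] T [-0.04  0.03  0.02] op 0.597
tray_handle [(array([131.8, 363.7]), array([0.5236, 0.126 ]), 0.84)]
   mask [246.1, 25.5, 448.1, 216.3] 0.71
latch_slot [(array([129.6, 224.7]), array([ 0.5307, -0.002 ]), 0.72)]
   mask [208.0, 95.2, 240.3, 150.0] 0.89
row [0.2751 0.6665 0.4516] [-0.0001 -0.0014 -0.0006]
```

View pics/w13.png

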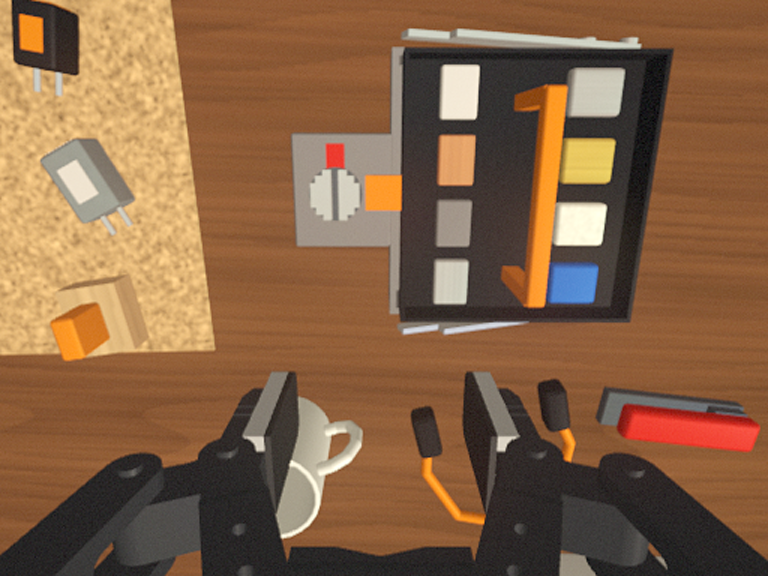

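```bash
python3 -m crank '[[0.28,0.665,0.4,0,0,0,0.6],[0.28,0.665,0.4,0,0,0,0.6],[0.28,0.665,0.4,0,0,0,0.6],[0.28,0.665,0.4,0,0,0,0.6],[0.28,0.665,0.4,0,0,0,0.6]]'
python3 -c "
from w import *
st();p=cam('wrist');save(p,'w14.png');go([.526,.1255,.103],np.radians(181.9))"
```

```text
time: 22.85
eef_pos: [0.5264, 0.1253, 0.2291]
tcp_rot: [-0.017, 1.0, -0.0, 0.0]
contact_force: [0.2, 0.6, 1.1]
opening: 0.597
t 22.85 tcp [0.5264 0.1253 0.2291] x [-0.999 -0.034 -0.   ] z [ 0.    -0.001 -1.   ] F [0.2 0.6 1.1] T [-0.02  0.02  0.03] op 0.597
row [0.0077 0.0039 0.8457] [-0.0004  0.001  -0.    ]
```

View pics/w14.png

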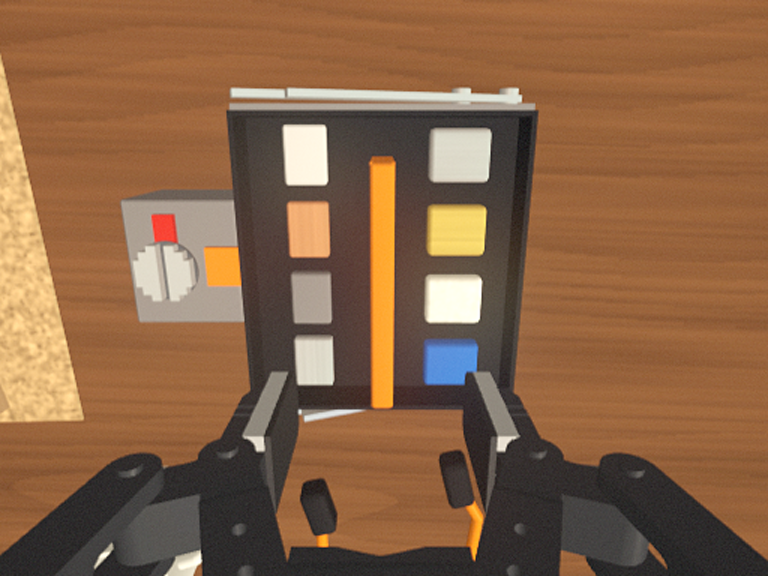

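Handle centred (px col 383) and aligned. Descend and grip.

```bash
python3 -m crank '[[0.008,0,0.3,0,0,0,0.6],[0.008,0,0.55,0,0,0,0.6],[0.008,0,0.75,0,0,0,0.6],[0.008,0,0.845,0,0,0,0.6],[0.008,0,0.845,0,0,0,0.6],[0.008,0,0.845,0,0,0,0.6]]'
python3 -m crank '[[0,0,0,0,0,0,0],[0,0,0,0,0,0,0],[0,0,0,0,0,0,0],[0,0,0,0,0,0,0],[0,0,0,0,0,0,0],[0,0,0,0,0,0,0],[0,0,0,0,0,0,0],[0,0,0,0,0,0,0]]' 80
python3 -c "
from w import *
s=st()
# arc displacements in case frame->tool
th=np.radians(1.9)
P=lambda q:np.array([.135*np.cos(2.793-q),.135*np.sin(2.793-q)])
r=R.from_quat(s['tcp_rot'])
for a in (0,.4,.8,1.2,1.6,2.007):
    d=P(a)-P(0); w=np.array([-np.sin(th)*d[0],np.cos(th)*d[0],d[1]]); print(a,np.round(r.inv().apply(w)/.15,3))
"
```

```text
time: 23.5
eef_pos: [0.5263, 0.1256, 0.104]
tcp_rot: [-0.017, 1.0, 0.0, 0.001]
contact_force: [0.1, -0.1, 1.5]
opening: 0.604
time: 24.3
eef_pos: [0.5256, 0.1261, 0.104]
tcp_rot: [-0.017, 1.0, -0.0, 0.001]
contact_force: [-0.7, -1.3, 6.0]
opening: 0.126
t 24.3 tcp [0.5256 0.1261 0.104 ] x [-0.999 -0.035 -0.002] z [ 0.002 -0.    -1.   ] F [-0.7 -1.3  6. ] T [-0.2   0.19 -0.03] op 0.126
0 [0. 0. 0.]
0.4 [-0.001  0.186 -0.305]
0.8 [-0.002  0.477 -0.514]
1.2 [-0.003  0.826 -0.593]
1.6 [-0.003  1.178 -0.53 ]
2.007 [-0.003  1.482 -0.33 ]
```

```bash
python3 -m crank '[[0,0.035,-0.083,0,0,0,0],[0,0.078,-0.162,0,0,0,0],[0,0.129,-0.236,0,0,0,0],[0,0.186,-0.305,0,0,0,0],[0,0.251,-0.368,0,0,0,0],[0,0.321,-0.424,0,0,0,0],[0,0.397,-0.472,0,0,0,0],[0,0.397,-0.472,0,0,0,0]]'
python3 -c "
from w import *
st()"
```

```text
time: 25.1
eef_pos: [0.5236, 0.1861, 0.1751]
tcp_rot: [-0.018, 1.0, -0.0, 0.002]
contact_force: [0.1, -2.6, 7.0]
opening: 0.121
t 25.1 tcp [0.5236 0.1861 0.1751] x [-0.999 -0.035 -0.003] z [ 0.003 -0.001 -1.   ] F [ 0.1 -2.6  7. ] T [-0.42  0.08 -0.08] op 0.121
```

```bash
python3 -m crank '[[0,0.08,-0.042,0,0,0,0],[0,0.164,-0.074,0,0,0,0],[0,0.251,-0.098,0,0,0,0],[0,0.339,-0.113,0,0,0,0],[0,0.429,-0.121,0,0,0,0],[0,0.519,-0.118,0,0,0,0],[0,0.608,-0.106,0,0,0,0],[0,0.696,-0.086,0,0,0,0],[0,0.781,-0.058,0,0,0,0],[0,0.863,-0.02,0,0,0,0],[0,0.94,0.026,0,0,0,0],[0,0.94,0.026,0,0,0,0]]'
python3 -c "
from w import *
st()"
python3 -m crank '[[0,0.07,0.05,0,0,0,0],[0,0.13,0.1,0,0,0,0],[0,0.146,0.117,0,0,0,0],[0,0.146,0.117,0,0,0,0],[0,0.146,0.117,0,0,0,0]]'
python3 -c "
from w import *
st();p=cam('side');save(p,'s15.png')"
```

```text
time: 26.3
eef_pos: [0.5185, 0.3297, 0.169]
tcp_rot: [-0.017, 1.0, 0.003, 0.002]
contact_force: [3.0, 5.9, 2.6]
opening: 0.121
t 26.3 tcp [0.5185 0.3297 0.169 ] x [-0.999 -0.035 -0.004] z [ 0.004  0.005 -1.   ] F [3.  5.9 2.6] T [ 0.87 -0.65 -0.  ] op 0.121
time: 26.8
eef_pos: [0.518, 0.3484, 0.1532]
tcp_rot: [-0.017, 1.0, -0.001, 0.001]
contact_force: [1.5, -3.0, 11.0]
opening: 0.12
t 26.8 tcp [0.518  0.3484 0.1532] x [-0.999 -0.035 -0.002] z [ 0.002 -0.001 -1.   ] F [ 1.5 -3.  11. ] T [-0.25 -0.27 -0.01] op 0.12
```

View pics/s15.png

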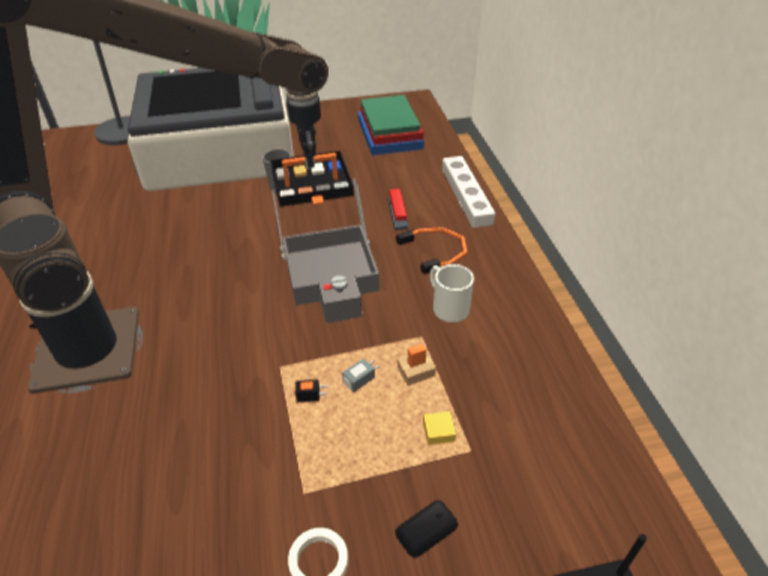

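The side view shows the tray beside the case on its stop (px 315,175) and the empty compartment. Releasing.

```bash
python3 -m crank '[[0,0,0,0,0,0,0.5],[0,0,0,0,0,0,0.5],[0,0,0,0,0,0,0.5],[0,0,0,0,0,0,0.5],[0,0,-0.4,0,0,0,0.5],[0,0,-0.8,0,0,0,0.5],[0,0,-0.9,0,0,0,0.5],[0,0,-0.9,0,0,0,0.5]]'
python3 -c "
from w import *
st();go([.53,-.19,.28],np.radians(207))"
```

```text
time: 27.65
eef_pos: [0.5193, 0.3498, 0.2944]
tcp_rot: [-0.017, 1.0, 0.003, 0.006]
contact_force: [-0.1, -0.1, 1.0]
opening: 0.5
t 27.65 tcp [0.5193 0.3498 0.2944] x [-0.999 -0.034 -0.011] z [ 0.011  0.005 -1.   ] F [-0.1 -0.1  1. ] T [-0.    0.03 -0.02] op 0.5
row [ 0.0542 -3.5997  0.0781] [ 0.0014  0.0078 -0.278 ]
```

```bash
python3 -m crank '[[0,-0.95,0,0,0,0,0.8],[0,-0.95,0,0,0,0,0.8],[0,-0.95,0,0,0,0,0.8],[0,-0.95,0,0,0,0,0.8]]'
python3 -m crank '[[0,-0.95,0,0,0,0,0.8],[0,-0.95,0,0,0,0,0.8],[0,-0.95,0,0,0,0,0.8],[0,-0.95,0,0,0,0,0.8]]'
python3 -m crank '[[0,-0.95,0,0,0,0,0.8],[0,-0.95,0,0,0,0,0.8],[0,-0.95,0,0,0,0,0.8],[0,-0.95,0,0,0,0,0.8]]'
python3 -c "
from w import *
st();p=wrist('w16.png',{'charger_grey':.003,'charger_black':.003})
top=cam('top');save(top,'t16.png')"
```

```text
time: 28.05
eef_pos: [0.5215, 0.202, 0.285]
tcp_rot: [-0.015, 1.0, -0.001, -0.001]
contact_force: [-0.4, 0.3, 0.6]
opening: 0.798
time: 28.45
eef_pos: [0.5265, 0.0602, 0.2853]
tcp_rot: [-0.015, 1.0, -0.0, -0.001]
contact_force: [-0.0, 1.0, -0.8]
opening: 0.799
time: 28.85
eef_pos: [0.5316, -0.0817, 0.2854]
tcp_rot: [-0.015, 1.0, -0.0, -0.001]
contact_force: [-0.3, 1.0, 0.6]
opening: 0.796
t 28.85 tcp [ 0.5316 -0.0817  0.2854] x [-1.    -0.03   0.002] z [-0.002 -0.    -1.   ] F [-0.3  1.   0.6] T [ 0.03 -0.04 -0.03] op 0.796
t 28.85 tcp [ 0.5316 -0.0817  0.2854] x [-1.    -0.03   0.002] z [-0.002 -0.    -1.   ] F [-0.3  1.   0.6] T [ 0.03 -0.04 -0.03] op 0.796
charger_grey [(array([157.5, 159.7]), array([ 0.5395, -0.2023]), 0.74)]
   mask [126.1, 128.9, 183.2, 187.2] 0.85
charger_black [(array([ 66.6, 142.8]), array([ 0.4315, -0.2163]), 0.88)]
   mask [117.6, 39.3, 154.1, 99.3] 0.97
```

View pics/w16.png

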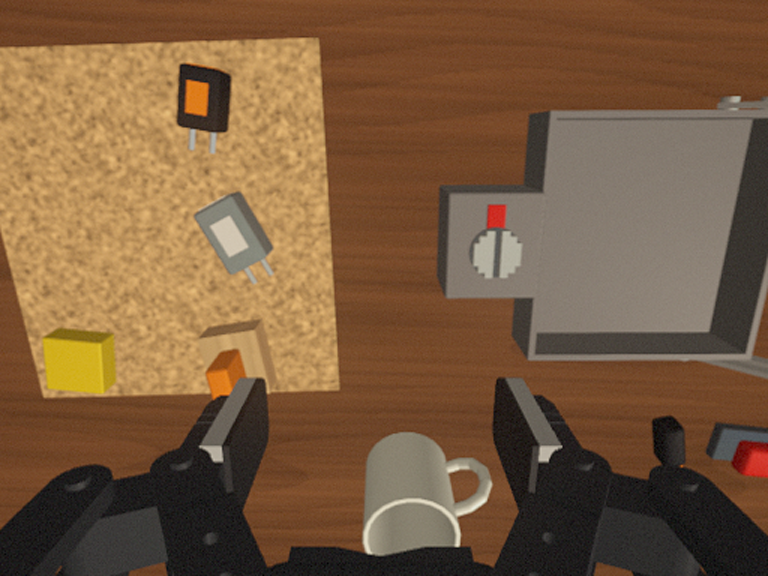

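View pics/t16.png

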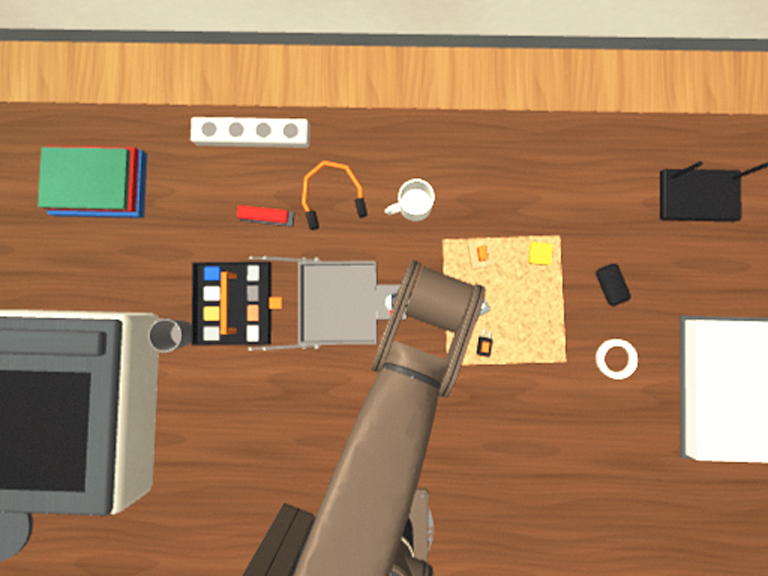

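```bash
cat >> w.py <<'E'
def patch(p,label,z):
    m=finder.masks_of(label,p)[0]; l,t,r,b=[int(v) for v in m['extent']]
    roi=(max(t-3,0),max(l-3,0),b+3,r+3)
    if label=='charger_grey': blob(p,[0,0,190],[180,40,255],z,roi)
    else: blob(p,[3,150,120],[20,255,255],z,roi)
E
python3 -c "
from w import *
p=cam('wrist'); patch(p,'charger_grey',.035); patch(p,'charger_black',.037)
im=cv2.cvtColor(p['pixels'][30:200,110:200],cv2.COLOR_RGB2BGR); cv2.imwrite('pics/z16.png',cv2.resize(im,None,fx=3.5,fy=3.5,interpolation=cv2.INTER_CUBIC))
"
```

```text
blob px [155.7 147.7] area 337 world c(mm) 533.2 -202.7 size 28.0 x 17.7 ang(of first side) 29.0
blob px [ 63.4 126.2] area 336 world c(mm) 432.1 -219.5 size 16.0 x 22.9 ang(of first side) 83.0
```

View pics/z16.png

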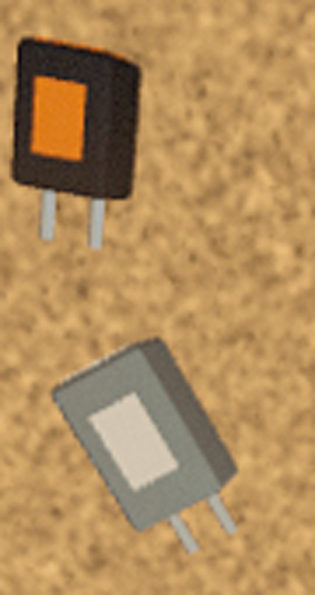

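```bash
python3 -c "
from w import *
go([.533,-.203,.14],np.radians(209))"
```

```text
row [ 0.0216 -0.8363  0.9778] [ 1.000e-04  1.000e-04 -2.992e-01]
```

```bash
python3 -m crank '[[0.02,-0.84,0.3,0,0,-0.3,0.8],[0.02,-0.84,0.6,0,0,-0.3,0.8],[0.02,-0.84,0.97,0,0,-0.3,0.8],[0.02,-0.84,0.97,0,0,-0.3,0.8],[0.02,-0.84,0.97,0,0,-0.3,0.8],[0.02,-0.84,0.97,0,0,-0.3,0.8]]'
python3 -c "
from w import *
st();p=cam('wrist');save(p,'w17.png'); patch(p,'charger_grey',.035);go([.533,-.203,.009],np.radians(209))"
```

```text
time: 29.9
eef_pos: [0.5323, -0.2041, 0.1399]
tcp_rot: [-0.25, 0.968, 0.001, -0.001]
contact_force: [-0.1, 0.7, 0.8]
opening: 0.801
t 29.9 tcp [ 0.5323 -0.2041  0.1399] x [-0.875 -0.483  0.001] z [-0.003  0.002 -1.   ] F [-0.1  0.7  0.8] T [ 0.   -0.03 -0.04] op 0.801
row [0.0055 0.017  0.8981] [-0.002   0.0014 -0.    ]
```

View pics/w17.png

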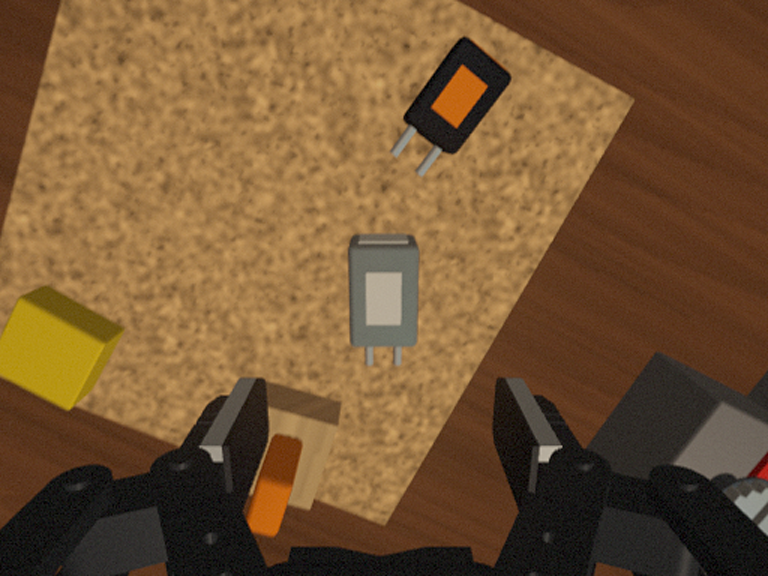

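```bash
python3 -c "
from w import *
p=cam('wrist')
print(atz(p,(299/1.5,383/1.5),.035)); st()"
python3 -m crank '[[0.006,0.01,0.3,0,0,0,0.8],[0.006,0.01,0.6,0,0,0,0.8],[0.006,0.01,0.8,0,0,0,0.8],[0.006,0.01,0.895,0,0,0,0.8],[0.006,0.01,0.895,0,0,0,0.8],[0.006,0.01,0.895,0,0,0,0.8]]'
python3 -c "
from w import *
st()"
```

```text
[ 0.53793802 -0.20239539  0.035     ]
t 30.05 tcp [ 0.5348 -0.2047  0.1443] x [-0.874 -0.485 -0.003] z [ 0.005 -0.002 -1.   ] F [0.9 0.4 0.4] T [-0.01 -0.02  0.03] op 0.8
time: 30.65
eef_pos: [0.5334, -0.2045, 0.0094]
tcp_rot: [-0.25, 0.968, -0.001, 0.001]
contact_force: [0.2, -0.4, -0.2]
opening: 0.8
t 30.65 tcp [ 0.5334 -0.2045  0.0094] x [-0.875 -0.485 -0.002] z [ 0.004 -0.002 -1.   ] F [ 0.2 -0.4 -0.2] T [ 0.07 -0.02  0.06] op 0.8
```

```bash
python3 -m crank '[[0,0,0,0,0,0,0],[0,0,0,0,0,0,0],[0,0,0,0,0,0,0],[0,0,0,0,0,0,0],[0,0,0,0,0,0,0],[0,0,0,0,0,0,0],[0,0,0,0,0,0,0],[0,0,-0.3,0,0,0,0],[0,0,-0.6,0,0,0,0],[0,0,-0.9,0,0,0,0],[0,0,-0.9,0,0,0,0]]' 50
python3 -m crank '[[0,0,-0.5,0,0,0.3,0],[0,0,-0.5,0,0,0.3,0],[0,0,-0.5,0,0,0.3,0],[0,0,-0.5,0,0,0.3,0]]'
python3 -c "
from w import *
st();p=cam('wrist');save(p,'w18.png');go([.5671,.1162,.2],np.radians(181.9))"
```

```text
time: 31.75
eef_pos: [0.5357, -0.2064, 0.1504]
tcp_rot: [-0.25, 0.968, -0.006, 0.005]
contact_force: [0.9, 0.3, -0.3]
opening: 0.412
time: 32.15
eef_pos: [0.5315, -0.204, 0.2174]
tcp_rot: [-0.017, 1.0, -0.0, 0.0]
contact_force: [-0.7, -0.2, -1.2]
opening: 0.411
t 32.15 tcp [ 0.5315 -0.204   0.2174] x [-0.999 -0.033 -0.001] z [ 0.001 -0.001 -1.   ] F [-0.7 -0.2 -1.2] T [ 0.02  0.06 -0.03] op 0.411
row [-0.3161  2.1225  0.1085] [ 0.0004 -0.0007  0.0012]
```

View pics/w18.png

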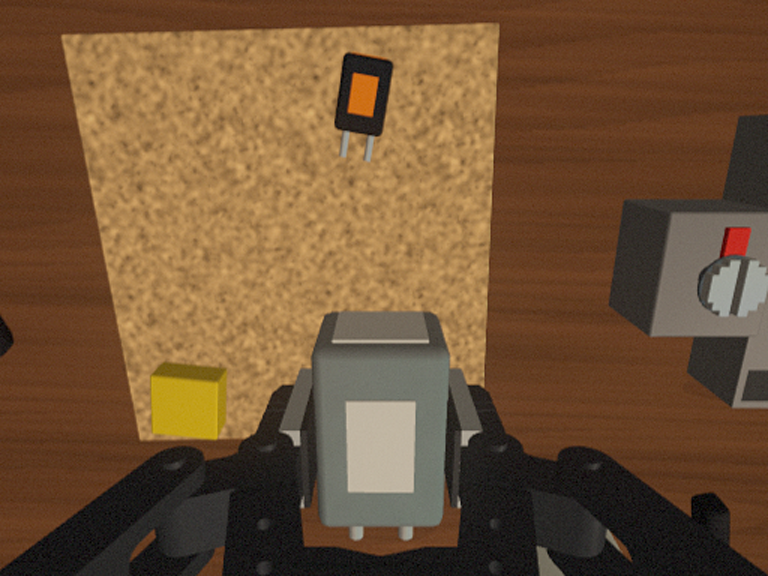

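```bash
python3 -m crank '[[-0.15,1,0.1,0,0,0,0],[-0.15,1,0.1,0,0,0,0],[-0.15,1,0.1,0,0,0,0],[-0.15,1,0.1,0,0,0,0]]'
python3 -m crank '[[-0.17,1,0,0,0,0,0],[-0.17,1,0,0,0,0,0],[-0.17,1,0,0,0,0,0],[-0.17,1,0,0,0,0,0],[-0.17,1,0,0,0,0,0],[-0.17,1,0,0,0,0,0]]'
python3 -c "
from w import *
st();go([.5671,.1162,.0135],np.radians(181.9))"
```

```text
time: 32.6
eef_pos: [0.5471, -0.0479, 0.1989]
tcp_rot: [-0.021, 1.0, 0.002, -0.003]
contact_force: [0.5, -0.4, -1.3]
opening: 0.416
time: 33.2
eef_pos: [0.5687, 0.0965, 0.2008]
tcp_rot: [-0.017, 1.0, -0.0, -0.001]
contact_force: [-0.3, -0.0, -1.4]
opening: 0.413
t 33.2 tcp [0.5687 0.0965 0.2008] x [-0.999 -0.035  0.002] z [-0.002 -0.001 -1.   ] F [-0.3 -0.  -1.4] T [ 0.   -0.01  0.03] op 0.413
row [0.0035 0.1325 1.2489] [-0.0004 -0.0012  0.0009]
```

```bash
python3 -m crank '[[0.005,0.1,0.3,0,0,0,0],[0.005,0.1,0.6,0,0,0,0],[0.005,0.1,0.9,0,0,0,0],[0.005,0.1,0.95,0,0,0,0],[0.005,0.1,0.95,0,0,0,0],[0.005,0.1,0.95,0,0,0,0]]'
python3 -c "
from w import *
st();go([.5671,.1162,.0135],np.radians(181.9))
p=cam('side');save(p,'s19.png')"
```

```text
time: 33.8
eef_pos: [0.5699, 0.1117, 0.0619]
tcp_rot: [-0.017, 1.0, -0.0, 0.002]
contact_force: [-0.7, 0.7, -0.5]
opening: 0.41
t 33.8 tcp [0.5699 0.1117 0.0619] x [-0.999 -0.033 -0.004] z [ 0.004  0.    -1.   ] F [-0.7  0.7 -0.5] T [ 0.   -0.01  0.02] op 0.41
row [0.019  0.0307 0.3228] [-0.0001  0.0026  0.    ]
```

View pics/s19.png

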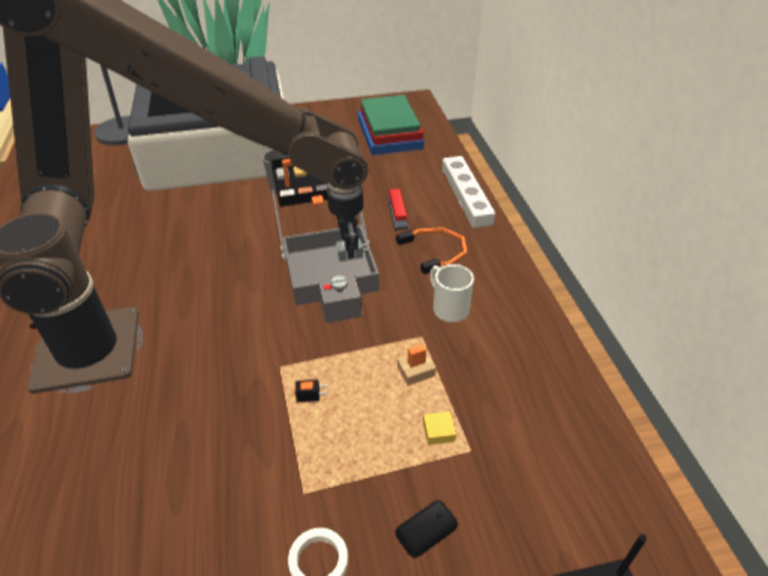

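```bash
python3 -m crank '[[0.065,0.02,0,0,0,0,0],[0.065,0.02,0.15,0,0,0,0],[0.065,0.02,0.25,0,0,0,0],[0.065,0.02,0.31,0,0,0,0],[0.065,0.02,0.31,0,0,0,0]]'
python3 -c "
from w import *
st()"
```

```text
time: 34.35
eef_pos: [0.558, 0.1154, 0.0128]
tcp_rot: [-0.017, 1.0, 0.0, -0.0]
contact_force: [-0.7, -0.3, -1.1]
opening: 0.413
t 34.35 tcp [0.558  0.1154 0.0128] x [-0.999 -0.034  0.   ] z [-0.  0. -1.] F [-0.7 -0.3 -1.1] T [ 0.02 -0.03 -0.  ] op 0.413
```

```bash
python3 -m crank '[[0,0,0,0,0,0,0.58],[0,0,0,0,0,0,0.58],[0,0,0,0,0,0,0.58],[0,0,0,0,0,0,0.58],[0,0,-0.2,0,0,0,0.58],[0,0,-0.6,0,0,0,0.58],[0,0,-1,0,0,0,0.58],[0,0,-1,0,0,0,0.58],[0,0,-1,0,0,0,0.58]]'
python3 -m crank '[[0.3,-0.5,-0.5,0,0,0,0.8],[0.3,-0.9,-0.5,0,0,0,0.8],[0.3,-1,-0.5,0,0,0,0.8],[0.3,-1,-0.5,0,0,0,0.8],[0.3,-1,-0.5,0,0,0,0.8]]'
python3 -m crank '[[0.4,-1,0,0,0,0,0.8],[0.4,-1,0,0,0,0,0.8],[0.4,-1,0,0,0,0,0.8],[0.4,-1,0,0,0,0,0.8],[0.4,-1,0,0,0,0,0.8]]'
python3 -c "
from w import *
st();p=cam('wrist');save(p,'w20.png');patch(p,'charger_black',.037);go([.432,-.2195,.14],np.radians(173))"
```

```text
time: 35.25
eef_pos: [0.5609, 0.1154, 0.1683]
tcp_rot: [-0.017, 1.0, 0.0, 0.005]
contact_force: [-0.1, 0.8, -0.3]
opening: 0.582
time: 35.75
eef_pos: [0.5179, -0.0391, 0.2378]
tcp_rot: [-0.015, 1.0, -0.0, 0.0]
contact_force: [-0.2, 1.2, 0.3]
opening: 0.802
time: 36.25
eef_pos: [0.4626, -0.1886, 0.2361]
tcp_rot: [-0.016, 1.0, 0.001, -0.001]
contact_force: [-0.1, 0.1, 0.0]
opening: 0.795
t 36.25 tcp [ 0.4626 -0.1886  0.2361] x [-1.    -0.031  0.002] z [-0.002  0.002 -1.   ] F [-0.1  0.1  0. ] T [-0.   -0.05 -0.06] op 0.795
blob px [114.8 229.2] area 73 world c(mm) 409.0 -215.0 size 20.0 x 3.3 ang(of first side) 82.5
blob px [138.4 224.7] area 356 world c(mm) 432.4 -219.1 size 15.7 x 23.0 ang(of first side) 82.0
row [ 0.2155 -0.2114  0.6443] [ 0.0013 -0.001   0.0999]
```

View pics/w20.png

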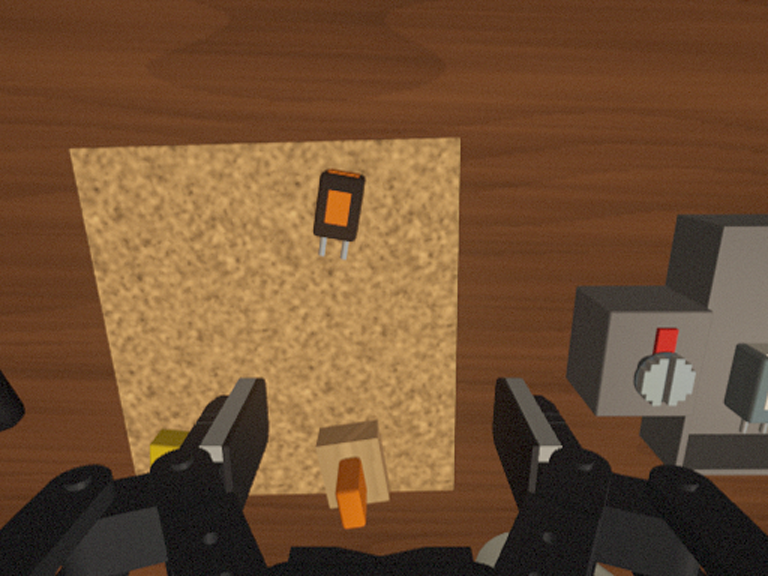

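```bash
python3 -m crank '[[0.21,-0.21,0.3,0,0,0.105,0.8],[0.21,-0.21,0.64,0,0,0.105,0.8],[0.21,-0.21,0.64,0,0,0.105,0.8],[0.21,-0.21,0.64,0,0,0.105,0.8]]'
python3 -c "
from w import *
st();p=cam('wrist');save(p,'w21.png');patch(p,'charger_black',.037);st();go([.4324,-.2193,.0095],np.radians(172.5))"
```

```text
time: 36.75
eef_pos: [0.4321, -0.2184, 0.1396]
tcp_rot: [0.064, 0.998, 0.002, -0.002]
contact_force: [0.3, 0.7, 0.9]
opening: 0.799
t 36.75 tcp [ 0.4321 -0.2184  0.1396] x [-0.992  0.128  0.005] z [-0.004  0.004 -1.   ] F [0.3 0.7 0.9] T [-0.06  0.03  0.01] op 0.799
blob px [164.5 252.9] area 209 world c(mm) 406.8 -216.0 size 19.3 x 6.0 ang(of first side) 82.6
blob px [197.7 252.7] area 594 world c(mm) 432.8 -219.4 size 15.2 x 23.3 ang(of first side) 82.1
t 36.85 tcp [ 0.4345 -0.2204  0.1436] x [-0.992  0.128 -0.002] z [ 0.002 -0.001 -1.   ] F [ 0.  -0.6  0.4] T [ 0.01  0.02 -0.03] op 0.801
row [0.017  0.0062 0.8938] [-0.0006  0.0013  0.0016]
```

View pics/w21.png

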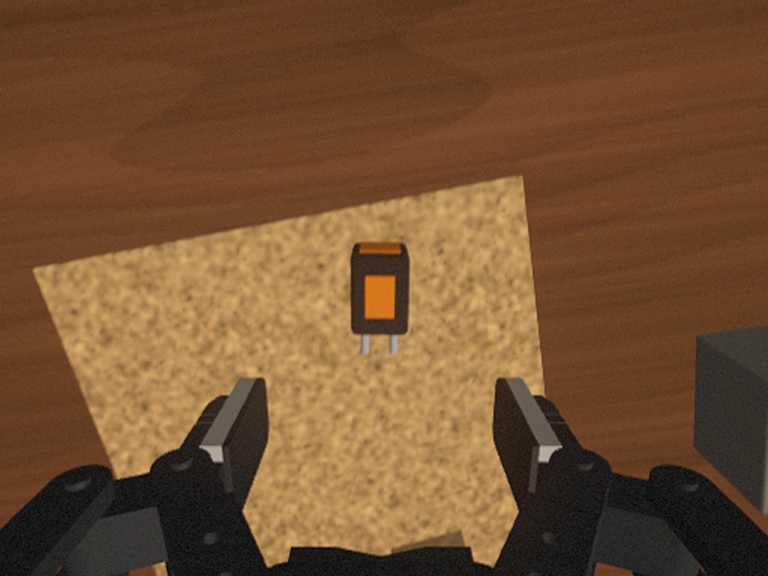

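```bash
python3 -m crank '[[0.01,0.003,0.3,0,0,0,0.8],[0.01,0.003,0.6,0,0,0,0.8],[0.01,0.003,0.8,0,0,0,0.8],[0.01,0.003,0.88,0,0,0,0.8],[0.01,0.003,0.88,0,0,0,0.8],[0.01,0.003,0.88,0,0,0,0.8]]'
python3 -c "
from w import *
st()"
python3 -m crank '[[0,0,0,0,0,0,0],[0,0,0,0,0,0,0],[0,0,0,0,0,0,0],[0,0,0,0,0,0,0],[0,0,0,0,0,0,0],[0,0,0,0,0,0,0],[0,0,0,0,0,0,0],[0,0,0,0,0,0,0],[0,0,-0.3,0,0,0,0],[0,0,-0.6,0,0,0,0],[0,0,-0.9,0,0,0,0],[0,0,-0.9,0,0,0,0]]' 50
python3 -m crank '[[-0.1,0.2,-0.5,0,0,-0.105,0],[-0.1,0.4,-0.5,0,0,-0.105,0],[-0.1,0.7,-0.5,0,0,-0.105,0],[-0.1,0.7,-0.5,0,0,-0.105,0],[-0.1,0.7,-0.5,0,0,-0.105,0]]'
python3 -c "
from w import *
st();p=cam('wrist');save(p,'w22.png');go([.484,.113,.2],np.radians(181.9))"
```

```text
time: 37.45
eef_pos: [0.4336, -0.2213, 0.0122]
tcp_rot: [0.065, 0.998, -0.001, 0.002]
contact_force: [0.4, -0.1, -0.2]
opening: 0.799
t 37.45 tcp [ 0.4336 -0.2213  0.0122] x [-0.992  0.13  -0.004] z [ 0.003 -0.003 -1.   ] F [ 0.4 -0.1 -0.2] T [ 0.01  0.02 -0.  ] op 0.799
time: 38.65
eef_pos: [0.4351, -0.223, 0.1523]
tcp_rot: [0.065, 0.998, -0.004, 0.006]
contact_force: [1.0, -0.2, 0.0]
opening: 0.34
time: 39.15
eef_pos: [0.4595, -0.1169, 0.2187]
tcp_rot: [-0.018, 1.0, 0.0, -0.001]
contact_force: [0.3, -0.3, -1.0]
opening: 0.341
t 39.15 tcp [ 0.4595 -0.1169  0.2187] x [-0.999 -0.037  0.002] z [-0.002  0.    -1.   ] F [ 0.3 -0.3 -1. ] T [0.03 0.04 0.  ] op 0.341
row [-0.2184  1.5317  0.1242] [ 0.0003 -0.0013  0.0012]
```

View pics/w22.png

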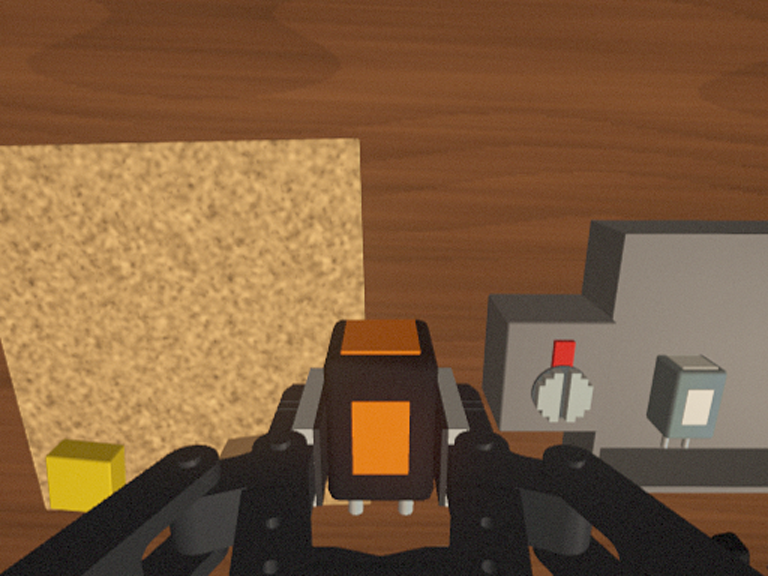

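```bash
python3 -m crank '[[-0.1,0.8,0.12,0,0,0,0],[-0.1,0.8,0.12,0,0,0,0],[-0.1,0.8,0.12,0,0,0,0],[-0.1,0.8,0.12,0,0,0,0]]'
python3 -m crank '[[-0.11,0.73,0,0,0,0,0],[-0.11,0.73,0,0,0,0,0],[-0.11,0.73,0,0,0,0,0],[-0.11,0.73,0,0,0,0,0],[-0.11,0.73,0,0,0,0,0]]'
python3 -c "
from w import *
st();go([.484,.113,.065],np.radians(181.9));go([.484,.113,.0162],np.radians(181.9));p=cam('wrist');save(p,'w23.png')"
```

```text
time: 39.6
eef_pos: [0.47, 0.0036, 0.1999]
tcp_rot: [-0.018, 1.0, 0.001, -0.002]
contact_force: [-0.4, 0.2, -1.2]
opening: 0.34
time: 40.1
eef_pos: [0.4838, 0.1108, 0.2014]
tcp_rot: [-0.016, 1.0, -0.001, -0.001]
contact_force: [0.6, 0.1, 0.4]
opening: 0.341
t 40.1 tcp [0.4838 0.1108 0.2014] x [-0.999 -0.033  0.001] z [-0.001 -0.001 -1.   ] F [0.6 0.1 0.4] T [ 0.02 -0.04 -0.01] op 0.341
row [-0.0028  0.0159  0.9094] [-0.0007 -0.0007 -0.0001]
row [-0.0032  0.0162  1.2347] [-0.0007 -0.0007 -0.0001]
```

View pics/w23.png

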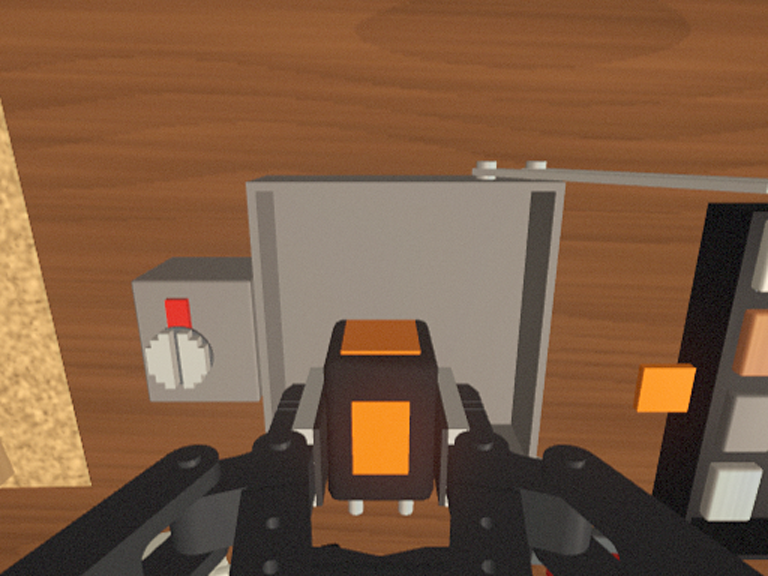

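```bash
python3 -m crank '[[0,0.01,0.3,0,0,0,0],[0,0.01,0.6,0,0,0,0],[0,0.01,0.9,0,0,0,0],[0,0.01,0.95,0,0,0,0],[0,0.01,0.95,0,0,0,0]]'
python3 -m crank '[[0,0,0.1,0,0,0,0],[0,0,0.2,0,0,0,0],[0,0,0.27,0,0,0,0],[0,0,0.27,0,0,0,0],[0,0,0.27,0,0,0,0]]'
python3 -c "
from w import *
st()"
```

```text
time: 40.65
eef_pos: [0.4827, 0.1127, 0.0583]
tcp_rot: [-0.016, 1.0, -0.0, -0.002]
contact_force: [1.1, -0.2, -0.7]
opening: 0.34
time: 41.15
eef_pos: [0.4849, 0.1138, 0.0204]
tcp_rot: [-0.017, 1.0, 0.0, 0.001]
contact_force: [0.2, -0.1, -0.3]
opening: 0.343
t 41.15 tcp [0.4849 0.1138 0.0204] x [-0.999 -0.034 -0.002] z [ 0.002  0.    -1.   ] F [ 0.2 -0.1 -0.3] T [-0.01 -0.02 -0.02] op 0.343
```

```bash
python3 -m crank '[[0,0,0.022,0,0,0,0],[0,0,0.022,0,0,0,0],[0,0,0.022,0,0,0,0.52],[0,0,0.022,0,0,0,0.52],[0,0,0.022,0,0,0,0.52],[0,0,0.022,0,0,0,0.52],[0,0,-0.2,0,0,0,0.52],[0,0,-0.6,0,0,0,0.52],[0,0,-1,0,0,0,0.52],[0,0,-1,0,0,0,0.52],[0,0,-1,0,0,0,0.52]]'
python3 -m crank '[[0.4,0.4,-0.7,0,0,0,0.5],[0.4,0.4,-0.7,0,0,0,0.5],[0.4,0.4,-0.7,0,0,0,0.5],[0.4,0.4,-0.7,0,0,0,0.5]]'
python3 -c "
from w import *
st();p=cam('top');save(p,'t24.png');p=cam('side');save(p,'s24.png')
p=cam('wrist');save(p,'w24.png')"
```

```text
time: 42.25
eef_pos: [0.4864, 0.1141, 0.1737]
tcp_rot: [-0.017, 1.0, 0.0, 0.005]
contact_force: [0.8, 0.4, -0.7]
opening: 0.519
time: 42.65
eef_pos: [0.4217, 0.1735, 0.2771]
tcp_rot: [-0.019, 1.0, 0.001, 0.003]
contact_force: [0.5, -0.5, 0.5]
opening: 0.497
t 42.65 tcp [0.4217 0.1735 0.2771] x [-0.999 -0.037 -0.006] z [ 0.006  0.002 -1.   ] F [ 0.5 -0.5  0.5] T [-0.    0.06 -0.01] op 0.497
```

View pics/s24.png

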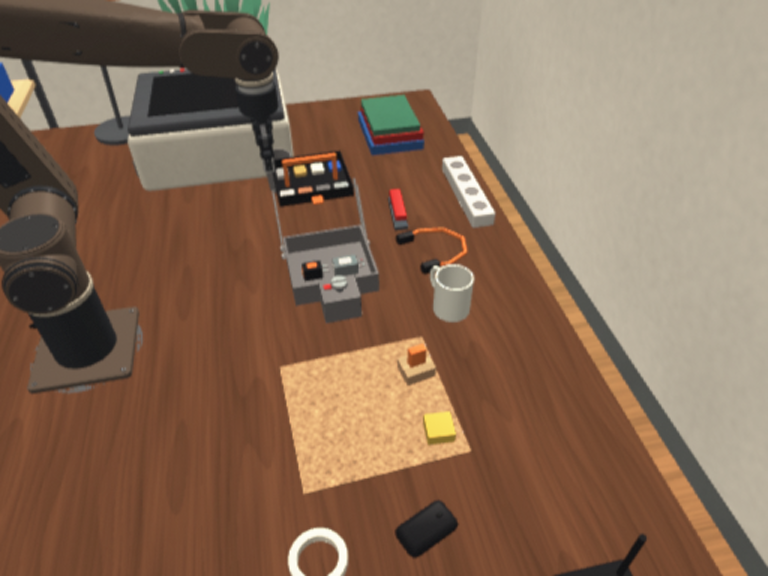

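View pics/w24.png

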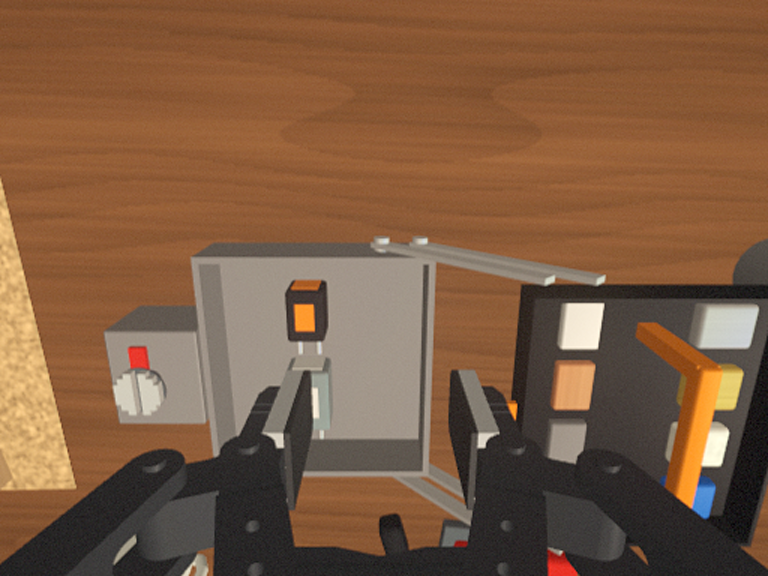

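Both chargers lie flat in the compartment and the mat is clear of chargers. Back to the handle.

```bash
python3 -m crank '[[-0.3,0.9,0,0,0,0,0.5],[-0.3,0.9,0,0,0,0,0.5],[-0.3,0.9,0,0,0,0,0.5],[-0.3,0.9,0,0,0,0,0.5],[-0.3,0.9,0,0,0,0,0.5]]'
python3 -c "
from w import *
st();go([.518,.3484,.154],np.radians(181.9))"
```

```text
time: 43.3
eef_pos: [0.4615, 0.3079, 0.2704]
tcp_rot: [-0.017, 1.0, -0.001, -0.003]
contact_force: [-1.3, -0.4, -0.0]
opening: 0.498
t 43.3 tcp [0.4615 0.3079 0.2704] x [-0.999 -0.035  0.006] z [-0.006 -0.003 -1.   ] F [-1.3 -0.4 -0. ] T [-0.01  0.03 -0.  ] op 0.498
row [-0.3899  0.2591  0.7732] [-0.0018 -0.0036  0.001 ]
```

```bash
python3 -m crank '[[-0.39,0.26,0,0,0,0,0.5],[-0.39,0.26,0,0,0,0,0.5],[-0.39,0.26,0.3,0,0,0,0.5],[-0.39,0.26,0.3,0,0,0,0.5]]'
python3 -c "
from w import *
st();p=cam('wrist');save(p,'w25.png');st();go([.518,.3484,.154],np.radians(181.9))"
```

```text
time: 43.7
eef_pos: [0.516, 0.346, 0.2208]
tcp_rot: [-0.016, 1.0, -0.003, -0.007]
contact_force: [-0.2, -0.1, -1.9]
opening: 0.498
t 43.7 tcp [0.516  0.346  0.2208] x [-0.999 -0.032  0.014] z [-0.013 -0.007 -1.   ] F [-0.2 -0.1 -1.9] T [-0.06  0.07  0.02] op 0.498
t 43.75 tcp [0.5168 0.3467 0.2239] x [-0.999 -0.032  0.01 ] z [-0.01  -0.005 -1.   ] F [-0.9 -0.   1.2] T [-0.04 -0.04 -0.02] op 0.503
row [-0.0126  0.0133  0.4657] [-0.0028 -0.0063 -0.0004]
```

View pics/w25.png

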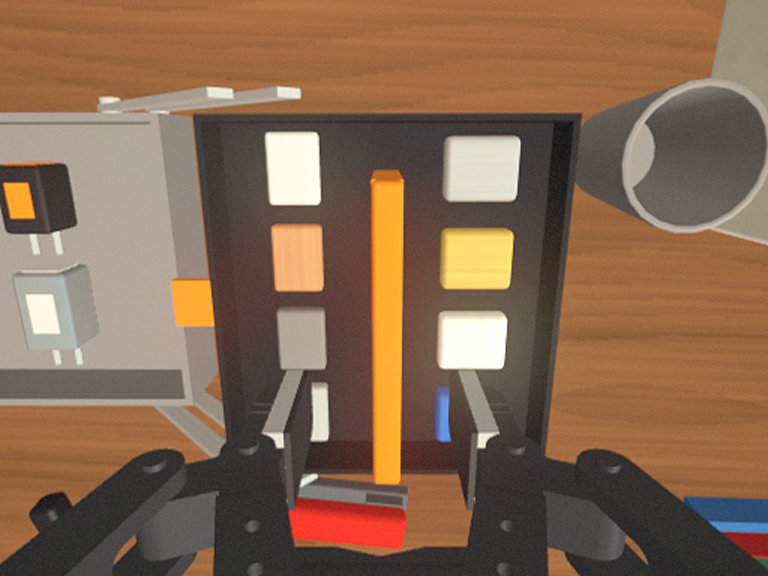

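```bash
python3 -m crank '[[-0.01,0.012,0.2,0,0,0,0.5],[-0.01,0.012,0.35,0,0,0,0.5],[-0.01,0.012,0.44,0,0,0,0.5],[-0.01,0.012,0.44,0,0,0,0.5],[-0.01,0.012,0.44,0,0,0,0.5]]'
python3 -m crank '[[0,0,0,0,0,0,0],[0,0,0,0,0,0,0],[0,0,0,0,0,0,0],[0,0,0,0,0,0,0],[0,0,0,0,0,0,0],[0,0,0,0,0,0,0],[0,0,0,0,0,0,0]]' 80
python3 -c "
from w import *
st()"
```

```text
time: 44.25
eef_pos: [0.5211, 0.351, 0.1644]
tcp_rot: [-0.017, 1.0, 0.0, 0.001]
contact_force: [0.3, -0.2, 0.5]
opening: 0.499
time: 44.95
eef_pos: [0.5216, 0.3487, 0.1652]
tcp_rot: [-0.017, 1.0, -0.003, 0.001]
contact_force: [-1.4, -7.5, 4.8]
opening: 0.115
t 44.95 tcp [0.5216 0.3487 0.1652] x [-0.999 -0.035 -0.001] z [ 0.002 -0.006 -1.   ] F [-1.4 -7.5  4.8] T [-1.41  0.11  0.02] op 0.115
```

The grip is a centimetre high; I reopen and lower.

```bash
python3 -m crank '[[0,0.01,0,0,0,0,0.5],[0,0,0,0,0,0,0.5],[0,0,0,0,0,0,0.5],[0.02,0,0.04,0,0,0,0.5],[0.02,0,0.075,0,0,0,0.5],[0.02,0,0.075,0,0,0,0.5],[0.02,0,0.075,0,0,0,0.5]]'
python3 -c "
from w import *
st();p=cam('wrist');save(p,'w26.png')"
```

```text
time: 45.65
eef_pos: [0.5171, 0.3511, 0.151]
tcp_rot: [-0.017, 1.0, -0.0, -0.001]
contact_force: [0.2, -0.3, 0.5]
opening: 0.496
t 45.65 tcp [0.5171 0.3511 0.151 ] x [-0.999 -0.035  0.001] z [-0.001 -0.    -1.   ] F [ 0.2 -0.3  0.5] T [-0.04 -0.05 -0.01] op 0.496
```

View pics/w26.png

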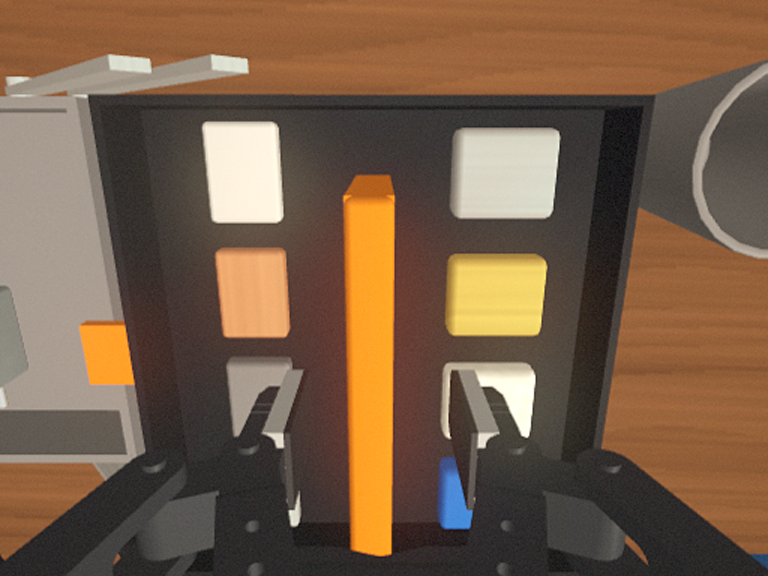

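```bash
python3 -m crank '[[0,-0.018,0,0,0,0,0.5],[0,-0.018,0,0,0,0,0.5],[0,-0.018,0,0,0,0,0],[0,-0.018,0,0,0,0,0],[0,-0.018,0,0,0,0,0],[0,-0.018,0,0,0,0,0],[0,-0.018,0,0,0,0,0],[0,-0.018,0,0,0,0,0],[0,-0.018,0,0,0,0,0]]' 80
python3 -c "
from w import *
st()"
```

```text
time: 46.6
eef_pos: [0.5177, 0.3483, 0.152]
tcp_rot: [-0.017, 1.0, -0.0, 0.0]
contact_force: [-0.6, -1.6, 1.8]
opening: 0.124
t 46.6 tcp [0.5177 0.3483 0.152 ] x [-0.999 -0.034 -0.   ] z [ 0. -0. -1.] F [-0.6 -1.6  1.8] T [-0.18  0.11  0.04] op 0.124
```

```bash
python3 -m crank '[[0,-0.072,-0.063,0,0,0,0],[0,-0.145,-0.116,0,0,0,0],[0,-0.222,-0.162,0,0,0,0],[0,-0.304,-0.2,0,0,0,0],[0,-0.389,-0.228,0,0,0,0],[0,-0.477,-0.248,0,0,0,0],[0,-0.566,-0.26,0,0,0,0],[0,-0.656,-0.263,0,0,0,0],[0,-0.746,-0.255,0,0,0,0],[0,-0.834,-0.24,0,0,0,0],[0,-0.921,-0.216,0,0,0,0],[0,-0.921,-0.216,0,0,0,0]]'
python3 -c "
from w import *
st()"
python3 -m crank '[[0,-0.084,0.032,0,0,0,0],[0,-0.164,0.074,0,0,0,0],[0,-0.24,0.122,0,0,0,0],[0,-0.31,0.178,0,0,0,0],[0,-0.375,0.241,0,0,0,0],[0,-0.432,0.31,0,0,0,0],[0,-0.483,0.384,0,0,0,0],[0,-0.526,0.463,0,0,0,0],[0,-0.561,0.546,0,0,0,0],[0,-0.561,0.546,0,0,0,0],[0,-0.561,0.546,0,0,0,0]]'
python3 -c "
from w import *
st()"
```

```text
time: 47.8
eef_pos: [0.5224, 0.2073, 0.1835]
tcp_rot: [-0.017, 1.0, -0.002, -0.0]
contact_force: [-1.2, -4.5, 2.7]
opening: 0.123
t 47.8 tcp [0.5224 0.2073 0.1835] x [-0.999 -0.033  0.001] z [-0.001 -0.004 -1.   ] F [-1.2 -4.5  2.7] T [-0.61 -0.    0.03] op 0.123
time: 48.9
eef_pos: [0.5253, 0.1261, 0.1025]
tcp_rot: [-0.017, 1.0, 0.0, -0.0]
contact_force: [-3.1, -2.3, 8.5]
opening: 0.124
t 48.9 tcp [0.5253 0.1261 0.1025] x [-0.999 -0.034  0.001] z [-0.001  0.    -1.   ] F [-3.1 -2.3  8.5] T [-0.51  0.5  -0.07] op 0.124
```

```bash
python3 -m crank '[[0,0,0.015,0,0,0,0],[0,0,0.015,0,0,0,0],[0,0,0.015,0,0,0,0]]'
python3 -c "
from w import *
st()"
python3 -m crank '[[0,0,0,0,0,0,0.5],[0,0,0,0,0,0,0.5],[0,0,0,0,0,0,0.5],[0,0,0,0,0,0,0.5],[0,0,-0.4,0,0,0,0.5],[0,0,-0.8,0,0,0,0.5],[0,0,-1,0,0,0,0.5],[0,0,-1,0,0,0,0.5],[0,0,-1,0,0,0,0.5]]'
python3 -c "
from w import *
st();p=cam('wrist');save(p,'w27.png');p=cam('side');save(p,'s27.png')"
```

```text
time: 49.2
eef_pos: [0.5254, 0.1261, 0.1022]
tcp_rot: [-0.018, 1.0, -0.0, -0.001]
contact_force: [-8.3, -4.0, 17.5]
opening: 0.125
t 49.2 tcp [0.5254 0.1261 0.1022] x [-0.999 -0.035  0.001] z [-0.001 -0.001 -1.   ] F [-8.3 -4.  17.5] T [-0.63  1.24 -0.04] op 0.125
time: 50.1
eef_pos: [0.526, 0.1264, 0.2514]
tcp_rot: [-0.017, 1.0, 0.0, 0.002]
contact_force: [-0.0, 0.2, -0.8]
opening: 0.5
t 50.1 tcp [0.526  0.1264 0.2514] x [-0.999 -0.034 -0.003] z [ 0.003  0.001 -1.   ] F [-0.   0.2 -0.8] T [-0.04  0.04  0.02] op 0.5
```

View pics/w27.png

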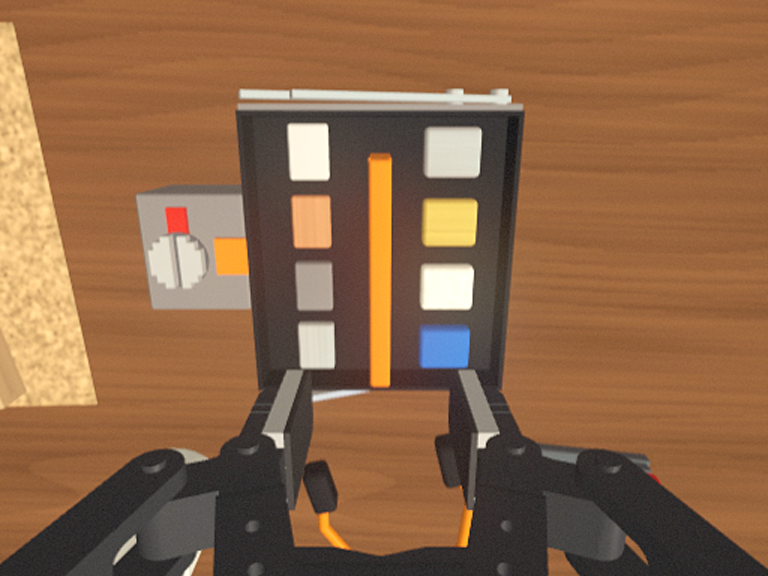

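View pics/s27.png

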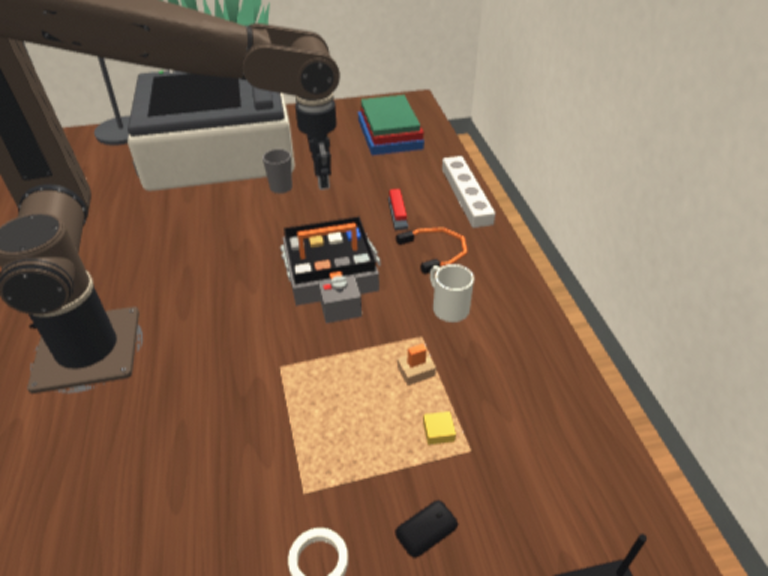

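The tray is home with its tab beside the latch. Fetch the key.

```bash
python3 -m crank '[[-0.3,-1,0,0,0,0,0.5],[-0.3,-1,0,0,0,0,0.5],[-0.3,-1,0,0,0,0,0.5],[-0.3,-1,0,0,0,0,0.5]]'
python3 -m crank '[[-0.4,-0.9,0,0,0,-0.1,0.5],[-0.4,-0.9,0,0,0,-0.1,0.5],[-0.4,-0.9,0,0,0,-0.1,0.5],[-0.4,-0.9,0,0,0,-0.1,0.5],[-0.4,-0.9,0,0,0,-0.1,0.5]]'
python3 -c "
from w import *
st();go([.6473,-.2057,.14],np.radians(191))"
```

```text
time: 50.6
eef_pos: [0.5753, -0.0264, 0.2468]
tcp_rot: [-0.015, 1.0, -0.0, -0.002]
contact_force: [0.1, 0.1, 0.8]
opening: 0.503
time: 51.1
eef_pos: [0.6391, -0.1548, 0.2469]
tcp_rot: [-0.095, 0.995, 0.002, -0.002]
contact_force: [-0.2, 0.1, -0.3]
opening: 0.502
t 51.1 tcp [ 0.6391 -0.1548  0.2469] x [-0.982 -0.189  0.004] z [-0.005  0.003 -1.   ] F [-0.2  0.1 -0.3] T [-0.03  0.01  0.05] op 0.502
row [ 0.0075 -0.3458  0.7114] [ 0.0023 -0.0026 -0.0012]
```

```bash
python3 -m crank '[[0.008,-0.34,0.3,0,0,0,0.5],[0.008,-0.34,0.7,0,0,0,0.5],[0.008,-0.34,0.7,0,0,0,0.5],[0.008,-0.34,0.7,0,0,0,0.5],[0.008,-0.34,0.7,0,0,0,0.5]]'
python3 -c "
from w import *
s=st();p=cam('wrist');save(p,'w28.png');s=st()
blob(p,[5,180,150],[15,255,255],.073)
go([.6473,-.2057,.04],np.radians(191))"
```

```text
time: 51.6
eef_pos: [0.6482, -0.2035, 0.1448]
tcp_rot: [-0.096, 0.995, 0.001, -0.001]
contact_force: [0.1, 0.8, 0.9]
opening: 0.501
t 51.6 tcp [ 0.6482 -0.2035  0.1448] x [-0.981 -0.192  0.001] z [-0.001  0.001 -1.   ] F [0.1 0.8 0.9] T [-0.   -0.01 -0.01] op 0.501
t 51.65 tcp [ 0.6493 -0.2041  0.1468] x [-0.981 -0.192 -0.002] z [ 0.002 -0.001 -1.   ] F [0.8 0.7 0.7] T [-0.02  0.01 -0.  ] op 0.5
blob px [207.6 251.3] area 1146 world c(mm) 647.3 -206.0 size 33.1 x 16.7 ang(of first side) 10.3
row [ 0.0163 -0.0072  0.7118] [-0.0007  0.0013  0.0006]
```

View pics/w28.png

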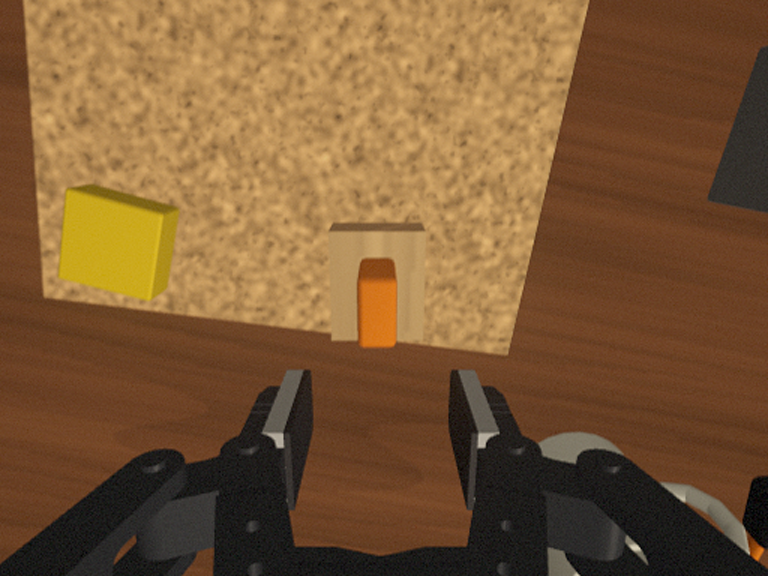

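```bash
python3 -m crank '[[0.012,-0.01,0.3,0,0,0,0.5],[0.012,-0.01,0.55,0,0,0,0.5],[0.012,-0.01,0.7,0,0,0,0.5],[0.012,-0.01,0.7,0,0,0,0.5],[0.012,-0.01,0.7,0,0,0,0.5]]'
python3 -c "
from w import *
st()"
python3 -m crank '[[0,0,0,0,0,0,0],[0,0,0,0,0,0,0],[0,0,0,0,0,0,0],[0,0,0,0,0,0,0],[0,0,0,0,0,0,0],[0,0,0,0,0,0,0],[0,0,0,0,0,0,0]]' 60
python3 -c "
from w import *
st()"
```

```text
time: 52.15
eef_pos: [0.6486, -0.2071, 0.0426]
tcp_rot: [-0.096, 0.995, -0.001, 0.002]
contact_force: [0.1, 0.0, 0.5]
opening: 0.499
t 52.15 tcp [ 0.6486 -0.2071  0.0426] x [-0.982 -0.191 -0.003] z [ 0.003 -0.002 -1.   ] F [0.1 0.  0.5] T [-0.02  0.    0.02] op 0.499
time: 52.85
eef_pos: [0.6492, -0.2079, 0.0436]
tcp_rot: [-0.096, 0.995, -0.001, 0.002]
contact_force: [0.0, 1.1, 7.7]
opening: 0.203
t 52.85 tcp [ 0.6492 -0.2079  0.0436] x [-0.982 -0.19  -0.005] z [ 0.005 -0.002 -1.   ] F [0.  1.1 7.7] T [0.19 0.   0.05] op 0.203
```

```bash
python3 -m crank '[[0,0,-0.2,0,0,0,0],[0,0,-0.5,0,0,0,0],[0,0,-0.9,0,0,0,0],[0,0,-1,0,0,0,0],[0,0,-1,0,0,0,0]]'
python3 -m crank '[[0.35,0.5,-0.5,0,0,0.1,0],[0.35,0.5,-0.5,0,0,0.1,0],[0.35,0.5,-0.5,0,0,0.1,0],[0.35,0.5,-0.5,0,0,0.1,0]]'
python3 -c "
from w import *
st();p=cam('wrist');save(p,'w29.png');st();go([.531,-.003,.165],np.radians(182))
np.save('p29.npy',p,allow_pickle=True)"
```

```text
time: 53.35
eef_pos: [0.65, -0.2086, 0.1976]
tcp_rot: [-0.096, 0.995, -0.003, 0.005]
contact_force: [0.2, -0.4, -0.2]
opening: 0.2
time: 53.75
eef_pos: [0.5808, -0.1424, 0.2666]
tcp_rot: [-0.018, 1.0, -0.001, 0.001]
contact_force: [0.4, -0.5, -0.2]
opening: 0.199
t 53.75 tcp [ 0.5808 -0.1424  0.2666] x [-0.999 -0.036 -0.003] z [ 0.003 -0.001 -1.   ] F [ 0.4 -0.5 -0.2] T [ 0.03 -0.03  0.01] op 0.199
t 53.8 tcp [ 0.5809 -0.1431  0.2648] x [-0.999 -0.035 -0.001] z [ 0.001 -0.001 -1.   ] F [ 0.9  1.  -0.3] T [-0.05  0.03  0.01] op 0.197
row [0.3001 0.9454 0.6648] [-0.0003  0.0004  0.0001]
```

View pics/w29.png

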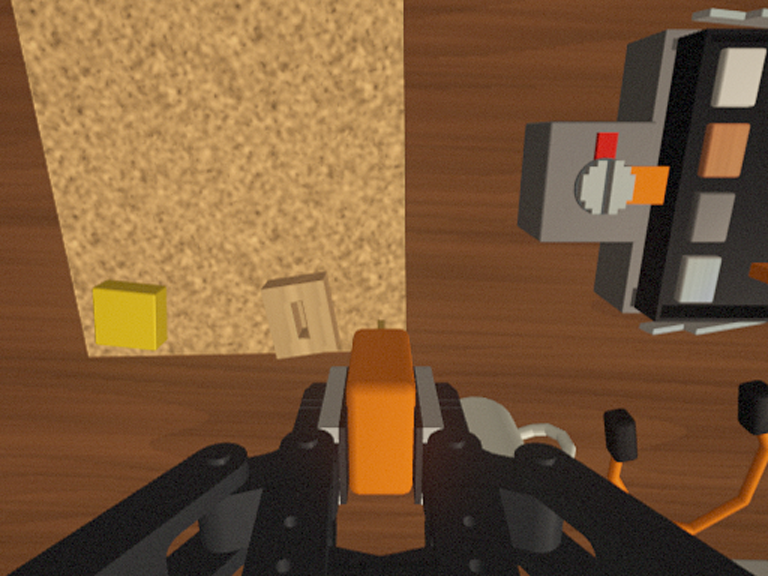

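```bash
python3 -c "
from w import *
p=np.load('p29.npy',allow_pickle=True).item()
e=np.array([.5809,-.1427,.2655])
th=np.radians(182);x=np.array([np.cos(th),np.sin(th),0])
for r in (493,388): print(((atz(p,(r/1.5,253.5),e[2]+.0294)-e)@x))
for a in [(606,160),(606.5,216)]: print(atz(p,(a[1]/1.5,a[0]/1.5),.087))
"
```

```text
-0.014740824643297644
0.016934408881469278
[ 0.5138624 -0.0070643  0.087    ]
[ 0.54809691 -0.00082958  0.087     ]
```

```bash
python3 -m crank '[[0.1,0.9,0,0,0,0,0],[0.1,0.9,0,0,0,0,0],[0.1,0.9,0,0,0,0,0],[0.1,0.9,0,0,0,0,0],[0.1,0.9,0,0,0,0,0],[0.1,0.9,0,0,0,0,0]]'
python3 -c "
from w import *
st();p=cam('wrist');save(p,'w30.png');np.save('p30.npy',p,allow_pickle=True)
im=cv2.cvtColor(p['pixels'][110:230,180:320],cv2.COLOR_RGB2BGR); cv2.imwrite('pics/z30.png',cv2.resize(im,None,fx=5,fy=5,interpolation=cv2.INTER_CUBIC))"
```

```text
time: 54.4
eef_pos: [0.5617, -0.0102, 0.2635]
tcp_rot: [-0.017, 1.0, -0.0, -0.001]
contact_force: [-0.0, 0.1, 0.5]
opening: 0.198
t 54.4 tcp [ 0.5617 -0.0102  0.2635] x [-0.999 -0.033  0.002] z [-0.002 -0.    -1.   ] F [-0.   0.1  0.5] T [-0.06  0.01  0.01] op 0.198
```

View pics/z30.png

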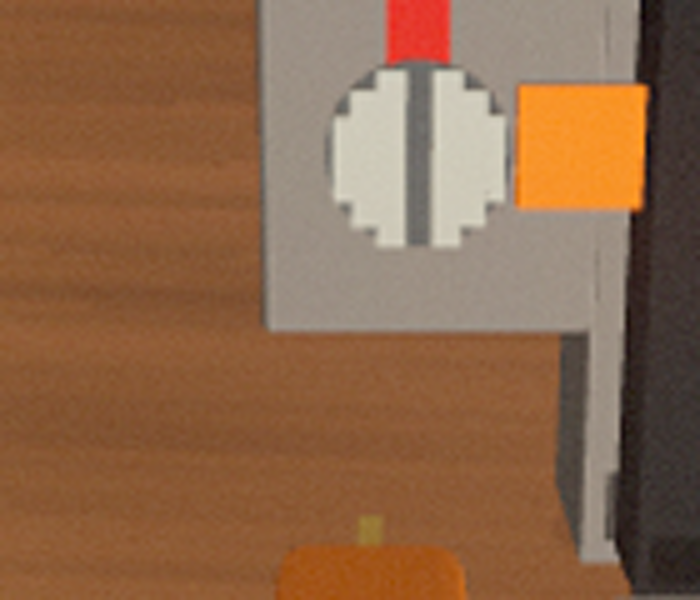

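```bash
python3 -c "
from w import *
p=np.load('p30.npy',allow_pickle=True).item()
A=atz(p,(110+68/5,180+420/5),.087);B=atz(p,(110+247/5,180+418/5),.087);print(A,B,(A+B)/2,np.degrees(np.arctan2(*(A-B)[1::-1])))
go([.531,-.003,.15],np.radians(182))
"
```

```text
[ 0.51351999 -0.00302445  0.087     ] [ 0.54719306 -0.00197564  0.087     ] [ 0.53035653 -0.00250004  0.087     ] -178.21599979348593
row [0.202  0.0561 0.759 ] [-0.     -0.001  -0.0014]
```

```bash
python3 -m crank '[[0.198,0.055,0.3,0,0,0,0],[0.198,0.055,0.6,0,0,0,0],[0.198,0.055,0.84,0,0,0,0],[0.198,0.055,0.84,0,0,0,0],[0.198,0.055,0.84,0,0,0,0],[0.198,0.055,0.84,0,0,0,0]]'
python3 -c "
from w import *
st();p=cam('wrist');st();go([.5315,-.0027,.1143],np.radians(182))
im=cv2.cvtColor(p['pixels'][200:384,180:330],cv2.COLOR_RGB2BGR); cv2.imwrite('pics/z31.png',cv2.resize(im,None,fx=3.2,fy=3.2,interpolation=cv2.INTER_CUBIC))"
```

```text
time: 55.05
eef_pos: [0.5338, -0.0029, 0.1418]
tcp_rot: [-0.017, 1.0, -0.001, 0.002]
contact_force: [-0.3, -0.0, -1.2]
opening: 0.199
t 55.05 tcp [ 0.5338 -0.0029  0.1418] x [-0.999 -0.033 -0.005] z [ 0.005 -0.001 -1.   ] F [-0.3 -0.  -1.2] T [0.02 0.   0.01] op 0.199
t 55.1 tcp [ 0.5339 -0.0027  0.142 ] x [-0.999 -0.034 -0.005] z [ 0.005 -0.001 -1.   ] F [ 0.  -0.7 -0.1] T [ 0.04 -0.02  0.02] op 0.196
row [0.017  0.0008 0.1849] [-0.0008  0.0034 -0.0007]
```

View pics/z31.png

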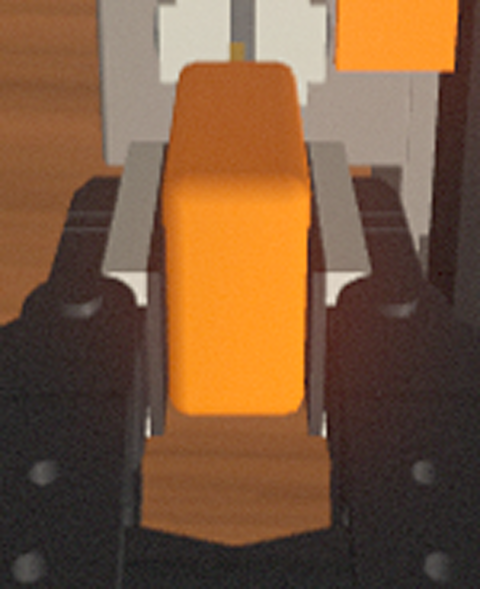

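```bash
python3 -m crank '[[0.015,0.004,0,0,0,0,0],[0.015,0.004,0.06,0,0,0,0],[0.015,0.004,0.1,0,0,0,0],[0.015,0.004,0.14,0,0,0,0],[0.015,0.004,0.165,0,0,0,0],[0.015,0.004,0.18,0,0,0,0],[0.015,0.004,0.18,0,0,0,0]]'
python3 -c "
from w import *
st()"
```

```text
time: 55.8
eef_pos: [0.529, -0.0012, 0.1132]
tcp_rot: [-0.017, 1.0, 0.0, -0.001]
contact_force: [-4.7, 1.2, 8.4]
opening: 0.198
t 55.8 tcp [ 0.529  -0.0012  0.1132] x [-0.999 -0.035  0.003] z [-0.003  0.    -1.   ] F [-4.7  1.2  8.4] T [0.17 0.94 0.  ] op 0.198
```

```bash
python3 -m crank '[[-0.012,-0.006,-0.008,0,0,0,0],[-0.012,-0.006,-0.008,0,0,0.09,0],[-0.012,-0.006,-0.008,0,0,0.18,0],[-0.012,-0.006,-0.008,0,0,0.27,0],[-0.012,-0.006,-0.008,0,0,0.36,0],[-0.012,-0.006,-0.008,0,0,0.45,0],[-0.012,-0.006,-0.008,0,0,0.54,0],[-0.012,-0.006,-0.008,0,0,0.63,0],[-0.012,-0.006,-0.008,0,0,0.72,0],[-0.012,-0.006,-0.008,0,0,0.81,0],[-0.012,-0.006,-0.008,0,0,0.9,0],[-0.012,-0.006,-0.008,0,0,0.9,0]]'
python3 -c "
from w import *
st();p=cam('wrist');save(p,'w32.png')"
```

```text
time: 57.0
eef_pos: [0.5307, -0.0031, 0.1134]
tcp_rot: [0.636, 0.772, -0.001, -0.0]
contact_force: [-3.4, -3.7, 4.8]
opening: 0.202
t 57.0 tcp [ 0.5307 -0.0031  0.1134] x [-0.191  0.982 -0.002] z [-0.002 -0.002 -1.   ] F [-3.4 -3.7  4.8] T [-0.72  0.79  0.05] op 0.202
```

View pics/w32.png

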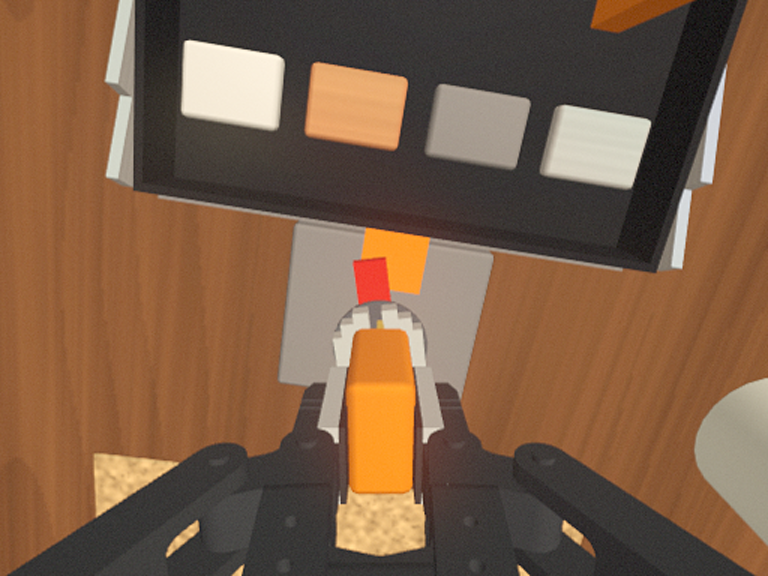

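```bash
python3 -m crank '[[0,0,0,0,0,0.06,0],[0,0,0,0,0,0.12,0],[0,0,0,0,0,0.12,0]]'
python3 -c "
from w import *
st()"
python3 -m crank '[[0,0,0,0,0,0.04,0],[0,0,0,0,0,0.08,0],[0,0,0,0,0,0.08,0]]'
python3 -c "
from w import *
st()"
```

```text
time: 57.35
eef_pos: [0.5305, -0.0031, 0.1134]
tcp_rot: [0.705, 0.709, -0.002, -0.0]
contact_force: [-4.4, -3.4, 5.9]
opening: 0.205
t 57.35 tcp [ 0.5305 -0.0031  0.1134] x [-0.006  1.    -0.002] z [-0.002 -0.002 -1.   ] F [-4.4 -3.4  5.9] T [-0.73  0.95  0.07] op 0.205
time: 57.65
eef_pos: [0.5303, -0.0031, 0.1134]
tcp_rot: [0.748, 0.664, -0.002, -0.0]
contact_force: [-5.6, -3.0, 6.0]
opening: 0.199
t 57.65 tcp [ 0.5303 -0.0031  0.1134] x [ 0.119  0.993 -0.003] z [-0.003 -0.002 -1.   ] F [-5.6 -3.   6. ] T [-0.76  1.08  0.11] op 0.199
```

```bash
python3 -m crank '[[0,0,0,0,0,0.03,0],[0,0,0,0,0,0.05,0],[0,0,0,0,0,0.05,0]]'
python3 -c "
from w import *
st();p=cam('wrist');save(p,'w33.png')"
```

```text
time: 57.95
eef_pos: [0.5302, -0.0031, 0.1134]
tcp_rot: [0.772, 0.635, -0.002, -0.0]
contact_force: [-6.1, -2.9, 6.0]
opening: 0.199
t 57.95 tcp [ 0.5302 -0.0031  0.1134] x [ 0.193  0.981 -0.003] z [-0.004 -0.003 -1.   ] F [-6.1 -2.9  6. ] T [-0.68  1.07  0.46] op 0.199
```

View pics/w33.png

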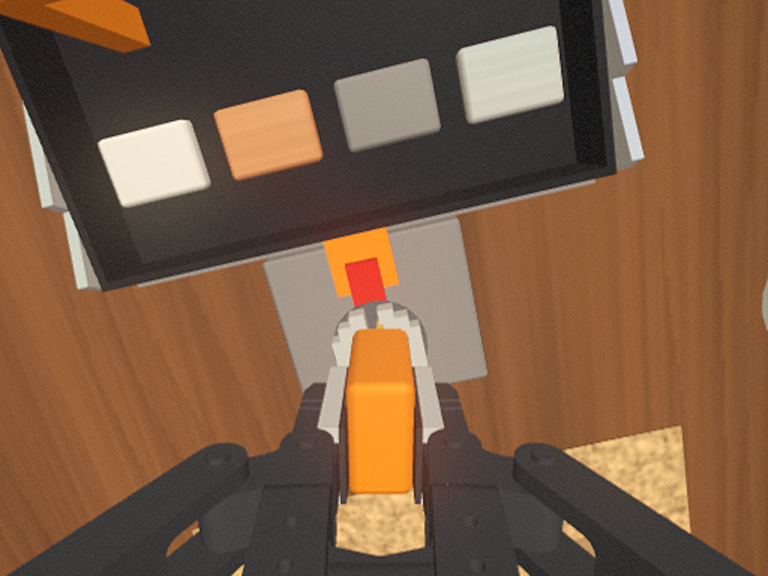

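The torque reached 0.46 N·m at the stop and the tongue lies over the tab. I ease off and lift out.

```bash
python3 -m crank '[[0,0,0,0,0,-0.08,0],[0,0,0,0,0,-0.08,0],[0,0,-0.1,0,0,-0.08,0],[0,0,-0.3,0,0,-0.08,0],[0,0,-0.7,0,0,-0.08,0],[0,0,-1,0,0,-0.08,0],[0,0,-1,0,0,-0.08,0]]'
python3 -m crank '[[-0.3,0,0,0,0,0,0],[-0.3,0,0,0,0,0,0],[-0.3,0,0,0,0,0,0],[-0.3,0,0,0,0,0,0]]'
python3 -c "
from w import *
st();p=cam('wrist');save(p,'w34.png');np.save('p34.npy',p,allow_pickle=True)
im=cv2.cvtColor(p['pixels'][40:180,180:320],cv2.COLOR_RGB2BGR); cv2.imwrite('pics/z34.png',cv2.resize(im,None,fx=4,fy=4,interpolation=cv2.INTER_CUBIC))"
```

```text
time: 58.7
eef_pos: [0.5354, -0.0023, 0.2727]
tcp_rot: [0.733, 0.68, 0.006, 0.007]
contact_force: [0.5, -0.3, -0.7]
opening: 0.2
time: 59.1
eef_pos: [0.5277, -0.0464, 0.2625]
tcp_rot: [0.733, 0.68, 0.0, -0.001]
contact_force: [0.1, 0.6, -1.0]
opening: 0.201
t 59.1 tcp [ 0.5277 -0.0464  0.2625] x [0.075 0.997 0.001] z [-0.     0.001 -1.   ] F [ 0.1  0.6 -1. ] T [-0.01  0.02  0.02] op 0.201
```

View pics/w34.png

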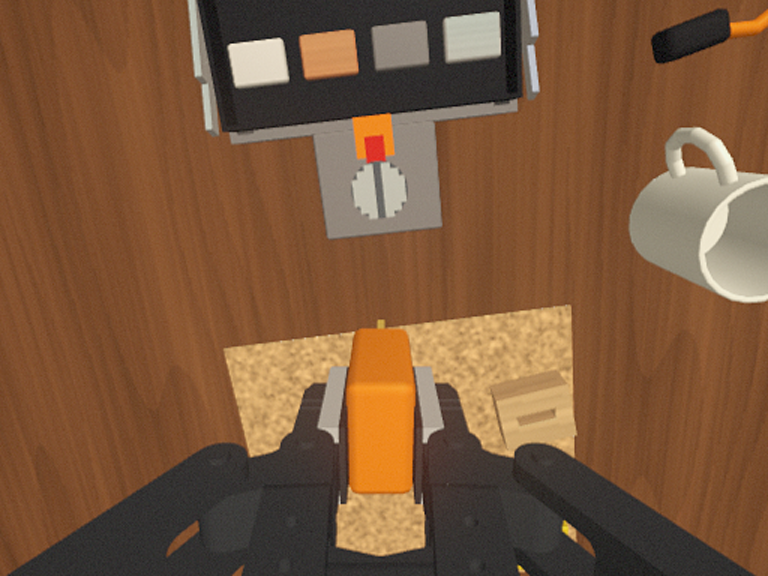

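View pics/z34.png

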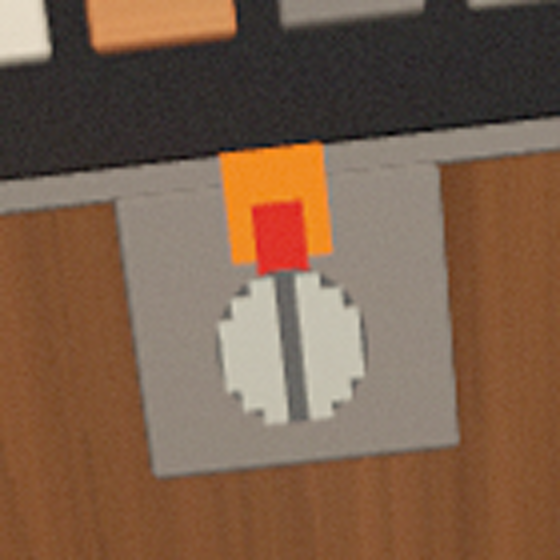

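```bash
python3 -c "
from w import *
p=np.load('p34.npy',allow_pickle=True).item()
def L(a,b,z):
  A=atz(p,(40+a[1]/4,180+a[0]/4),z);B=atz(p,(40+b[1]/4,180+b[0]/4),z);d=B-A;print(round(np.degrees(np.arctan2(d[1],d[0])),2))
L((298,420),(285.5,275),.087); L((156,475),(118,200),.062); L((457,443),(440,163),.062); L((156,475),(457,443),.062)
go([.6473,-.2057,.2],np.radians(11))
go([.6473,-.2057,.2],np.radians(191))
"
```

```text
90.65
91.69
91.22
1.8
row [-1.001   0.8749  0.4162] [-6.000e-04 -3.000e-04  8.301e-01]
row [-1.001   0.8749  0.4162] [ 3.0000e-04 -7.0000e-04 -1.1699e+00]
```

Slot at 90.7° against case +y at ~91.5°, so the latch is fully locked. Returning the key to the stand.

```bash
python3 -m crank '[[-0.5,0.44,0,0,0,0.4,0],[-0.5,0.44,0,0,0,0.4,0],[-0.5,0.44,0,0,0,0.4,0],[-0.5,0.44,0,0,0,0.4,0],[-0.5,0.44,0,0,0,0.4,0]]'
python3 -c "
from w import *
st();go([.6469,-.2057,.15],np.radians(10.7))"
```

```text
time: 59.65
eef_pos: [0.5881, -0.1262, 0.2622]
tcp_rot: [0.908, 0.42, -0.0, -0.001]
contact_force: [-0.6, 0.2, 0.1]
opening: 0.201
t 59.65 tcp [ 0.5881 -0.1262  0.2622] x [0.648 0.762 0.   ] z [-0.001  0.001 -1.   ] F [-0.6  0.2  0.1] T [ 0.04 -0.03 -0.04] op 0.201
row [-0.1502  0.6428  0.7473] [-9.000e-04  3.000e-04  4.326e-01]
```

```bash
python3 -m crank '[[-0.15,0.643,0.1,0,0,0.433,0],[-0.15,0.643,0.3,0,0,0.433,0],[-0.15,0.643,0.5,0,0,0.433,0],[-0.15,0.643,0.74,0,0,0.433,0],[-0.15,0.643,0.74,0,0,0.433,0],[-0.15,0.643,0.74,0,0,0.433,0],[-0.15,0.643,0.74,0,0,0.433,0]]'
python3 -c "
from w import *
st();cam('top');st();go([.6469,-.2057,.083],np.radians(10.7))"
```

```text
time: 60.35
eef_pos: [0.6476, -0.2059, 0.1531]
tcp_rot: [0.995, 0.095, 0.001, 0.0]
contact_force: [0.9, 0.7, -0.4]
opening: 0.199
t 60.35 tcp [ 0.6476 -0.2059  0.1531] x [0.982 0.19  0.001] z [ 0.002 -0.001 -1.   ] F [ 0.9  0.7 -0.4] T [ 0.01 -0.08  0.  ] op 0.199
t 60.4 tcp [ 0.6478 -0.2062  0.1538] x [0.982 0.189 0.002] z [ 0.003 -0.001 -1.   ] F [-0.1 -0.8  0.2] T [-0.04  0.06 -0.03] op 0.203
row [-0.0067 -0.0049  0.4718] [ 0.001  -0.0015  0.0021]
```

```bash
python3 -m crank '[[-0.006,-0.004,0.25,0,0,0,0],[-0.006,-0.004,0.46,0,0,0,0],[-0.006,-0.004,0.46,0,0,0,0],[-0.006,-0.004,0.46,0,0,0,0]]'
python3 -c "
from w import *
p=cam('side');im=cv2.cvtColor(p['pixels'][190:270,220:320],cv2.COLOR_RGB2BGR); cv2.imwrite('pics/s35.png',cv2.resize(im,None,fx=6,fy=6,interpolation=cv2.INTER_CUBIC))
p=cam('wrist');save(p,'w35.png');st();go([.6469,-.2057,.0436],np.radians(10.7))"
```

```text
time: 60.8
eef_pos: [0.6463, -0.2059, 0.0842]
tcp_rot: [0.996, 0.094, 0.0, 0.0]
contact_force: [0.6, -0.5, -0.3]
opening: 0.198
t 60.9 tcp [ 0.6477 -0.2067  0.0864] x [0.982 0.186 0.004] z [ 0.005 -0.002 -1.   ] F [-0.9 -0.8 -0.4] T [ 0.01  0.06 -0.01] op 0.199
row [-0.0053 -0.0086  0.2855] [ 0.002  -0.0027  0.0005]
```

View pics/w35.png

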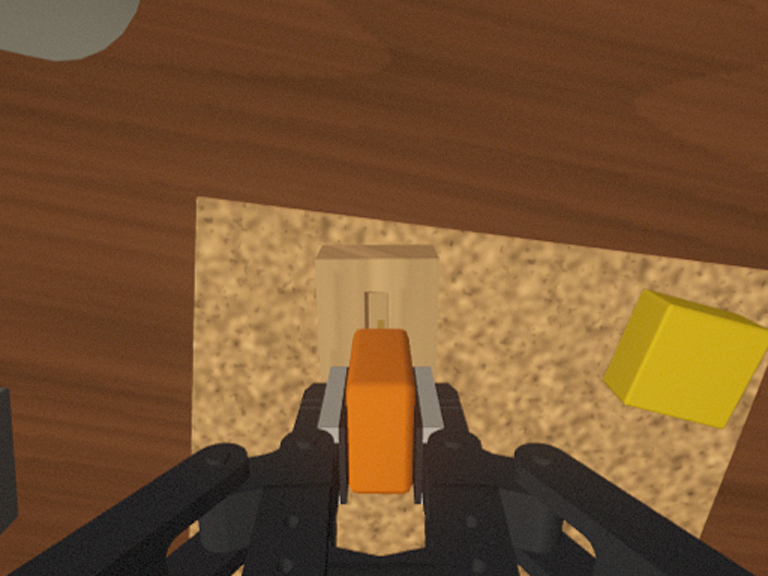

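View pics/s35.png

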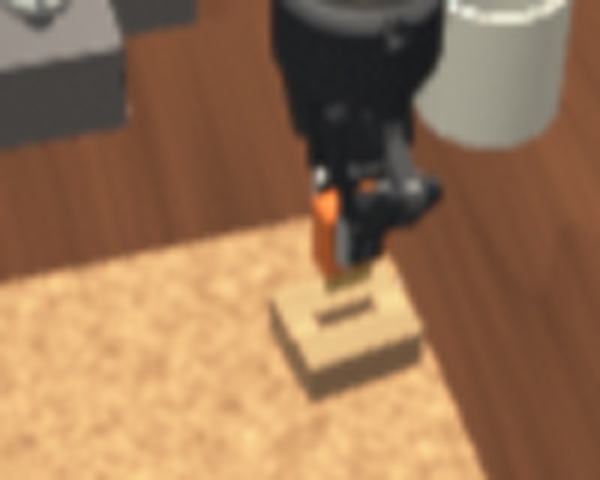

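```bash
python3 -m crank '[[-0.008,-0.007,0,0,0,0,0],[-0.008,-0.007,0.08,0,0,0,0],[-0.008,-0.007,0.14,0,0,0,0],[-0.008,-0.007,0.2,0,0,0,0],[-0.008,-0.007,0.25,0,0,0,0],[-0.008,-0.007,0.28,0,0,0,0],[-0.008,-0.007,0.28,0,0,0,0],[-0.008,-0.007,0.28,0,0,0,0]]'
python3 -c "
from w import *
st()"
```

```text
time: 61.7
eef_pos: [0.6444, -0.2052, 0.0435]
tcp_rot: [0.996, 0.093, -0.001, -0.0]
contact_force: [-6.1, 2.9, 12.6]
opening: 0.203
t 61.7 tcp [ 0.6444 -0.2052  0.0435] x [ 0.983  0.186 -0.002] z [-0.002  0.001 -1.   ] F [-6.1  2.9 12.6] T [0.43 1.13 0.01] op 0.203
```

```bash
python3 -m crank '[[0,0,-0.005,0,0,0,0.2],[0,0,-0.005,0,0,0,0.6],[0,0,-0.005,0,0,0,0.6],[0,0,-0.005,0,0,0,0.6],[0,0,-0.005,0,0,0,0.6],[0,0,-0.3,0,0,0,0.6],[0,0,-0.7,0,0,0,0.6],[0,0,-1,0,0,0,0.6],[0,0,-1,0,0,0,0.6]]'
python3 -m crank '[[-0.8,0,-0.8,0,0,0,0.6],[-0.8,0,-0.8,0,0,0,0.6],[-0.8,0,-0.8,0,0,0,0.6],[-0.8,0,-0.8,0,0,0,0.6],[-0.8,0,-0.8,0,0,0,0.6],[-0.8,0,-0.8,0,0,0,0.6]]'
python3 -c "
from w import *
st();p=cam('wrist');save(p,'w36.png');p=cam('top');save(p,'t36.png');p=cam('side');save(p,'s36.png')
im=cv2.cvtColor(p['pixels'][130:330,170:320],cv2.COLOR_RGB2BGR); cv2.imwrite('pics/s36z.png',cv2.resize(im,None,fx=3,fy=3,interpolation=cv2.INTER_CUBIC))"
```

```text
time: 62.6
eef_pos: [0.6486, -0.2071, 0.201]
tcp_rot: [0.996, 0.093, 0.007, 0.004]
contact_force: [-0.4, -0.9, 0.7]
opening: 0.601
time: 63.2
eef_pos: [0.5266, -0.2274, 0.3104]
tcp_rot: [0.996, 0.093, 0.0, -0.0]
contact_force: [0.5, 0.8, -0.4]
opening: 0.601
t 63.2 tcp [ 0.5266 -0.2274  0.3104] x [0.983 0.185 0.   ] z [ 0.  0. -1.] F [ 0.5  0.8 -0.4] T [ 0.01 -0.    0.02] op 0.601
```

View pics/w36.png

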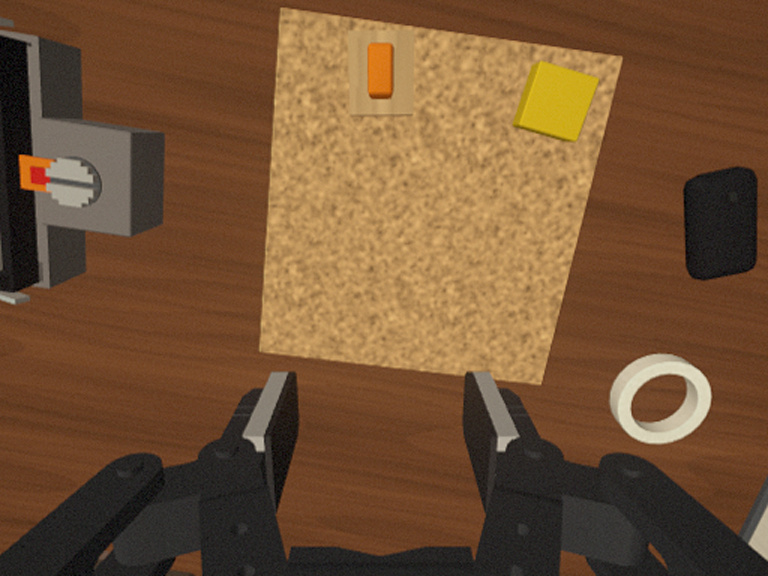

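View pics/s36z.png

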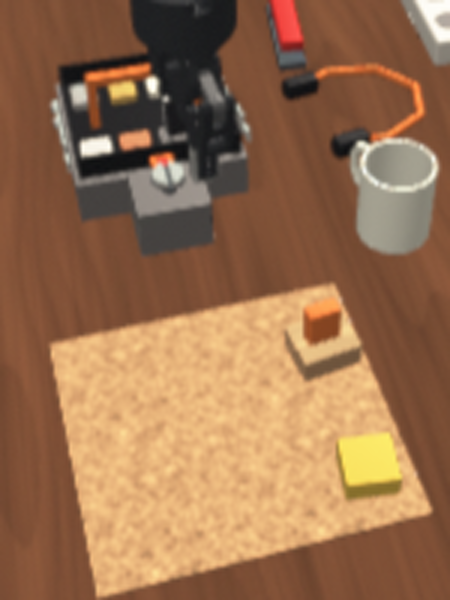

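View pics/t36.png

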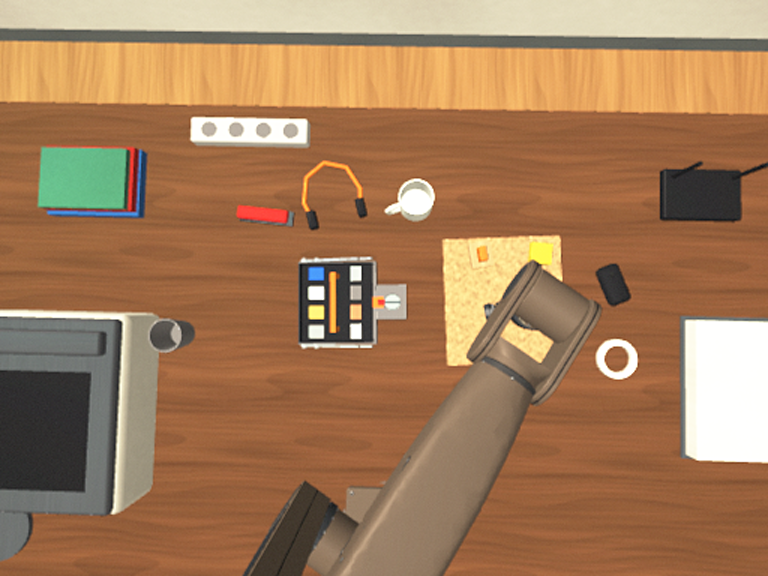

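The tray is home, the latch locked, the mat empty of chargers, the key upright in its stand and the other things unmoved. Handing in.

```bash
python3 -c "
from w import *
st();print(ticket.sign_off())"
```

```text
t 63.35 tcp [ 0.5266 -0.2269  0.3087] x [ 0.983  0.186 -0.003] z [-0.003  0.002 -1.   ] F [-0.6  0.  -1.1] T [ 0.   -0.01 -0.02] op 0.601
the job is handed in; nothing more can be done
None
```

The job is done and handed in at 63 s. I released the latch with the key, swung the tray to its open stop and put the grey and black chargers flat in the compartment. I then lowered the tray, turned the latch back with the key and returned the key to its stand. The white and blue chargers were not there in this run.

- **Latch:** it reached its stop at both ends. In the last close picture the slot lies within about 1° of the locked direction, with the tongue over the tab.
- **Tray:** when let go, the handle was about 2 mm below where I first gripped it, with 17 N pressing back, so the tray is fully home.
- **Key and desk:** the key stands upright in its stand, no chargers are left on the mat, and the other things look unmoved in the top and side pictures.
- **Regrip:** before closing the tray, my first grip on the handle was about 1 cm too high, so I let go and took it again lower.
- **Not rechecked:** I last saw the chargers in the compartment just before closing the tray. No check failed.

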